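Park the printing blocks on their colour plates

ROBOT

A 6-joint arm with a two-finger parallel gripper is mounted at the origin on the work surface. World frame = base frame: x ahead of the robot, y to its left, z up, the work surface at z = 0. Lengths are in m, angles in rad, forces in N, time in s.
With the tool pointing down it reaches from about 0.425 to 0.95 m from the base axis. Payload 3.5 kg.
Tool frame: the origin (TCP) lies between the finger pads; the fingertips stand 17 mm ahead of it and the grasp point (between the pads) lies 2 mm behind it (ctrl.tip_reach is the distance from the TCP to the fingertips, in m); z points along the fingers, y is the direction in which the jaws open and shut (so a half turn about z gives the same grasp; the last joint's range is limited). The gripper opens to 85 mm and grips with 20 to 120 N. Pads are 22 mm wide; open, the fingers measure 114 mm over their backs; the gripper's body (76 mm by 85 mm) begins 54 mm behind the grasp point. The pads swing forward as they close: fully open they stand 13 mm farther back than shut.
Start: joints at [-1.487, 0.286, 1.577, -0, 1.279, -0.15], TCP at [0.156, -0.657, 0.248] pointing down, gripper open.
Joint ranges: [-2.77, 2.77], [-0.9, 2.22], [0.21, 2.48], [-1.53, 4.67], [0.24, 2.81], [-2.84, 2.84]. Speed limits (rad/s): [2.79, 2.79, 3.14, 3.14, 3.14, 3.14].

INTERFACE

Orientations are given as a unit quaternion [x, y, z, w].
In Python, from plant import monitor, imaging, workorder, ctrl gives the robot as it stands.
- The arm moves only by the tool send_rows, never from a script. Its argument "rows" is a list of rows, each a list of 4 numbers: the shift along the world's x, y, z normalised to -1 to 1, where 1 is 0.3 m, then the turn about the world's z normalised to -1 to 1, where 1 is 360 degrees. A call has 1 to 20 rows; each row is the pose to reach, as a shift and turn from the pose commanded when the call began, turning the shorter way round; what a row does not reach only later rows make up. A row lasts 1/8 s, in which the tool goes at most 62.5 mm and 10.7 degrees, less where a joint would pass 70% of its speed; a pose out of reach is approached as far as the arm can. A call with a number of a shift or a turn outside -1 to 1 is refused whole. A call with a gripper value outside its range is refused whole. "jaw" is the closure, from 0 (fully open) to 1 (shut), set as the call begins (left out, the last holds). The fingers move at their own pace and stop on an object; "newtons" is the grip in N (left out, the last holds). Time passes only in rows, so rows that repeat a pose let the fingers close. It gives the time, the measured TCP pose, the force and the opening at its end, in the units of the state.
- monitor.get_state(): the state, without advancing time (a new reading comes with each control period).
- imaging.read_camera(name): name is "scene" or "top" or "wrist"; returns the picture (420x560x3 uint8, red, green, blue); there is no depth.
- imaging.calibration(name): a dict with "intrinsics" (3x3 intrinsics, pixels), "cam_to_world" (4x4, takes a point from camera to world coordinates). Camera axes: x right, y up, looking along -z (the intrinsics and any distortion apply to the point x, -y, -z); pixel columns grow to the right and rows downward; lengths in m; the calibration is good to about 2 mm. The wrist camera is an equidistant fisheye: a pixel r from the principal point sees the ray r / f radians off the axis. A picture is of the moment at which its call begins: read the wrist's pose just before it. calibration takes no time and is no camera call; for the wrist camera it gives the pose at the moment of the call.
- workorder.sign_off(): hands the job in, once; it reports no verdict.
The state is a dict: "time": time; "qpos": joint angles; "dq": joint speeds; "joint_efforts": joint torques, N m; "eef_pos": TCP position; "tcp_rot": TCP orientation; "contact_force": force on the tool from outside, world axes, zero at the start; "wrist_torque": the same for the moment, N m; "opening": opening from 0.0 (shut) to 1.0 (fully open).
Only numpy, scipy, OpenCV 4.12 (cv2) and the standard library are available. Lean on these libraries where they do the work, as an engineer would, in place of code of your own. Each camera call takes 0.05 s, during which the arm holds its last target.

TASK

Set the four hand-printing blocks ready for the next print: stand each one on the plate that has its handle's colour and its base's outline, centred on the outline with the handle lying along the bar drawn there. Put them down gently, tip none over, and leave the ink jar and the squeegee where they are.

Things in the scene. Friction and masses are not known exactly. Their poses are not given: they have to be found in the camera images.
- block_round_center (a point): Loose printing block: round (66 mm across) pale wooden base 26 mm thick, narrow neck, and a red bar handle 56 mm long (along the block's x), 26 mm wide (along its y), from 36 to 80 mm above the underside. Stands upright, 80 mm tall, 150 to 310 g. The point is its centre, half-way up (40 mm above the underside); z up.
- block_square_center (a point): Loose printing block: square (60 x 60 mm) pale wooden base 26 mm thick, narrow neck, and a blue bar handle 56 mm long (along the block's x), 26 mm wide (along its y), from 36 to 80 mm above the underside. Stands upright, 80 mm tall, 150 to 310 g. The point is its centre, half-way up (40 mm above the underside); z up.
- block_hex_center (a point): Loose printing block: hexagonal (60 mm across flats) pale wooden base 26 mm thick, narrow neck, and a yellow bar handle 56 mm long (along the block's x), 26 mm wide (along its y), from 36 to 80 mm above the underside. Stands upright, 80 mm tall, 150 to 310 g. The point is its centre, half-way up (40 mm above the underside); z up.
- block_oblong_center (a point): Loose printing block: oblong (76 mm along its x by 44 mm along its y) pale wooden base 26 mm thick, narrow neck, and a white bar handle 56 mm long (along the block's x), 26 mm wide (along its y), from 36 to 80 mm above the underside. Stands upright, 80 mm tall, 150 to 310 g. The point is its centre, half-way up (40 mm above the underside); z up.
- plate_round: Flat red square plate, 84 x 84 mm and 8 mm thick, fixed to the table, with the round outline of its block and a 56 mm long bar drawn on its face; both are centred on it, the bar runs along the plate's x and shows how the handle should lie (either way round). Origin at the centre of its underside, on the table; z up.
- plate_square: Flat blue square plate, 84 x 84 mm and 8 mm thick, fixed to the table, with the square outline of its block and a 56 mm long bar drawn on its face; both are centred on it, the bar runs along the plate's x and shows how the handle should lie (either way round). Origin at the centre of its underside, on the table; z up.
- plate_hex: Flat yellow square plate, 84 x 84 mm and 8 mm thick, fixed to the table, with the hexagonal outline of its block and a 56 mm long bar drawn on its face; both are centred on it, the bar runs along the plate's x and shows how the handle should lie (either way round). Origin at the centre of its underside, on the table; z up.
- plate_oblong: Flat white square plate, 84 x 84 mm and 8 mm thick, fixed to the table, with the oblong outline of its block and a 56 mm long bar drawn on its face; both are centred on it, the bar runs along the plate's x and shows how the handle should lie (either way round). Origin at the centre of its underside, on the table; z up.
- ink_jar_center (a point): Closed green ink jar with a black lid, 68 mm across and 68 mm tall, standing loose on the table; to be left alone. The point is its centre, half-way up.
- squeegee_center (a point): Squeegee lying loose and flat on the table: wooden grip with a dark rubber blade, 200 mm long (along its y), 67 mm wide and 24 mm tall; to be left alone. The point is about its middle, 12 mm above the table.
There are look-alikes about, which are no part of the job. Leave any orange or pink look-alike of the part that bears block_square_center alone.

How it is judged:
By the outcome, as a careful person would: the job done as asked, in the order asked, and still so for the second after the job is handed in, with the robot touching nothing.
It also fails if it takes over 99 s, if anything falls off the work surface, if the arm or the gripper's body presses on something with over 40 N, if the wrist force passes 120 N, or if a joint passes its speed limit or range.

## Working session

There is one attempt and no reset: what is moved stays moved. The work goes in short steps, Python scripts to look and compute and a tool call to move; the robot and the scene stay as the last step left them, time stands still between calls to the robot, and variables do not carry over. Pictures are saved under pics/ and viewed, and the job is handed in when it is done.

Besides the shell and the picture viewer there is one more tool, called after "Emit:" as name(argument=value, ...), one argument or row to a line, values as JSON. send_rows: Moves the arm, as the interface text tells. Scaled input: -1 to 1 covers 0.3 m each way for a shift and 360 degrees each way for a turn. Its arguments: {"type":"object","properties":{"rows":{"type":"array"},"jaw":{"type":"number"},"newtons":{"type":"number"}},"required":["rows"]}

```bash
ls; mkdir -p pics; python3 - <<'E'
from plant import monitor, imaging, workorder, ctrl
import cv2
for n in ("scene","top","wrist"):
    im=imaging.read_camera(n); cv2.imwrite(f"pics/{n}0.png",im[:,:,::-1])
    c=imaging.calibration(n); print(n,c)
print(monitor.get_state(), ctrl.tip_reach)
E
```

```text
pics
scene {'intrinsics': array([[442.33409329,   0.        , 279.32117614],
       [  0.        , 442.33409329, 205.55002307],
       [  0.        ,   0.        ,   1.        ]]), 'cam_to_world': array([[-0.56370676, -0.50187336,  0.65601663,  1.26348276],
       [ 0.82595001, -0.33632849,  0.45242648,  0.34891937],
       [-0.00642371,  0.79687281,  0.60411295,  0.65667594],
       [ 0.        ,  0.        ,  0.        ,  1.        ]])}
top {'intrinsics': array([[495.81504186,   0.        , 281.84143885],
       [  0.        , 495.81504186, 207.44876846],
       [  0.        ,   0.        ,   1.        ]]), 'cam_to_world': array([[-0.00335488,  0.98564689, -0.16878671,  0.38207806],
       [-0.99997704, -0.00231302,  0.00636885, -0.08463856],
       [ 0.00588703,  0.1688042 ,  0.98563202,  1.4399253 ],
       [ 0.        ,  0.        ,  0.        ,  1.        ]])}
wrist {'intrinsics': array([[325.1922621 ,   0.        , 278.75123091],
       [  0.        , 325.1922621 , 212.37640577],
       [  0.        ,   0.        ,   1.        ]]), 'cam_to_world': array([[ 0.23344376,  0.93021
[... 205 characters left out ...]
       ]])}
{'time': 0.15, 'qpos': array([-1.48701027e+00,  2.86979918e-01,  1.57785388e+00, -1.99729067e-05,
        1.27860144e+00, -1.50010960e-01]), 'dq': array([ 0.00093719, -0.00241667, -0.00293455, -0.00067595, -0.00109433,
        0.00230241]), 'joint_efforts': array([ 2.11590930e-03, -4.06600285e+01, -2.93140912e+01, -1.35118926e-04,
        3.94013798e-03,  1.28760021e-06]), 'eef_pos': array([ 0.15635529, -0.65614179,  0.24724594]), 'tcp_rot': array([ 9.93174388e-01,  1.16635266e-01,  2.09454752e-05, -9.21106065e-04]), 'contact_force': array([-0.36517435,  0.32271168, -0.08940183]), 'wrist_torque': array([ 0.04694948,  0.03330163, -0.03245654]), 'opening': 0.9999762765729343} 0.017
```

View pics/top0.png

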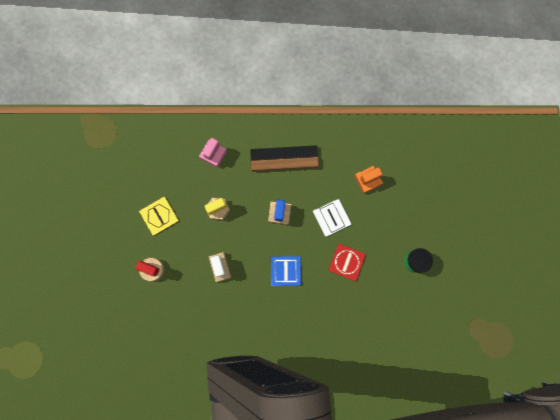

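View pics/scene0.png

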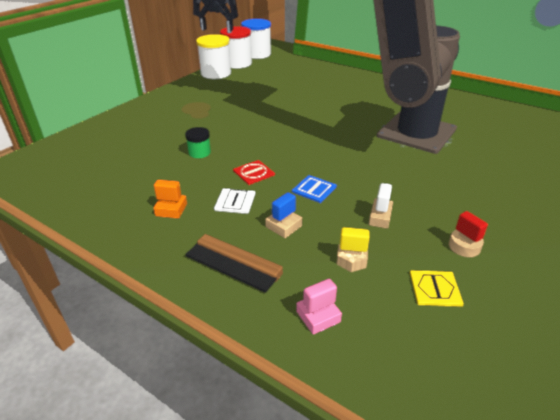

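View pics/wrist0.png

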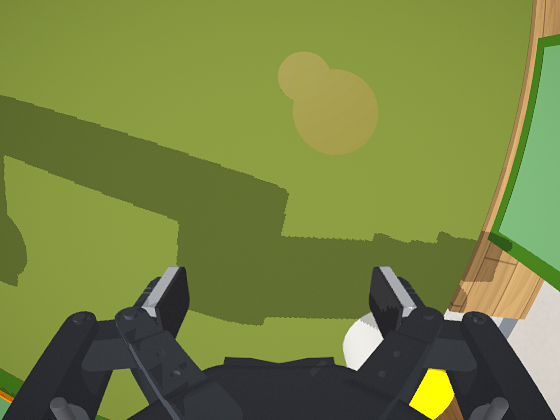

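The top view shows the plates: yellow (158,216), white (332,217), blue (286,271), red (347,262). The blocks are red/round (150,269), yellow/hex (217,208), white/oblong (219,266) and blue/square (280,211). Two look-alikes of the square block are pink (212,152) and orange (369,179). The blue one at (280,211) is the block meant.

```bash
cat > h.py <<'E'
import numpy as np, cv2
from plant import monitor, imaging
def rays(cal,px,fish=False):
    K=cal["intrinsics"];T=cal["cam_to_world"];px=np.atleast_2d(px).astype(float)
    x=(px[:,0]-K[0,2])/K[0,0];y=(px[:,1]-K[1,2])/K[1,1]
    if fish:
        r=np.hypot(x,y)+1e-12;d=np.c_[np.sin(r)*x/r,-np.sin(r)*y/r,-np.cos(r)]
    else: d=np.c_[x,-y,-np.ones_like(x)]
    return T[:3,3],d@T[:3,:3].T
def toplane(cal,px,z,fish=False):
    o,d=rays(cal,px,fish);return (o+d*((z-o[2])/d[:,2])[:,None])
def tcp_yaw():
    s=monitor.get_state();x,y,z,w=s["tcp_rot"]
    # direction of tool y in world
    from scipy.spatial.transform import Rotation as R
    M=R.from_quat(s["tcp_rot"]).as_matrix();return s["eef_pos"],np.degrees(np.arctan2(M[1,0],M[0,0])),np.degrees(np.arctan2(M[1,1],M[0,1]))
E
python3 - <<'E'
from h import *
im=cv2.imread("pics/top0.png");cal=imaging.calibration("top")
crop=cv2.resize(im[130:300,120:440],None,fx=2.5,fy=2.5,interpolation=cv2.INTER_CUBIC);cv2.imwrite("pics/topcrop.png",crop)
hsv=cv2.cvtColor(im,cv2.COLOR_BGR2HSV)
def m(lo,hi):return cv2.inRange(hsv,lo,hi)
M={"red":m((0,150,70),(6,255,255))|m((174,150,70),(180,255,255)),"yellow":m((24,150,130),(34,255,255)),"blue":m((105,150,60),(130,255,255)),"white":m((0,0,130),(180,40,255)),"orange":m((7,190,120),(15,255,255)),"pink":m((150,60,80),(173,255,255))}
for k,v in M.items():
    v[:125]=0;v[330:]=0
    for c in cv2.findContours(v,cv2.RETR_EXTERNAL,cv2.CHAIN_APPROX_NONE)[0]:
        if cv2.contourArea(c)<40:continue
        a=cv2.contourArea(c);z=.008 if a>500 else .08
        W=toplane(cal,c[:,0,:],z);r=cv2.minAreaRect((W[:,:2]*1000).astype(np.float32))
        print(k,a,cv2.minAreaRect(c)[0],"world",np.round(r[0]),np.round(r[1]),round(r[2],1))
print(tcp_yaw())
E
```

```text
red 177.5 (146.84481811523438, 268.137939453125) world [448. 275.] [61. 26.] 68.5
red 792.0 (346.70550537109375, 261.9520568847656) world [ 468. -280.] [84. 83.] 68.3
yellow 153.0 (214.50001525878906, 205.00003051757812) world [622.  94.] [27. 54.] 27.0
yellow 808.0 (158.2512969970703, 215.6450958251953) world [604. 267.] [86. 86.] 30.9
blue 829.5 (285.5, 270.5) world [ 444. -104.] [84. 83.] 89.8
blue 135.0 (279.3200378417969, 209.75997924804688) world [609. -86.] [22. 57.] 81.8
white 175.0 (217.22642517089844, 265.7924499511719) world [454.  83.] [56. 27.] 17.1
white 807.5 (331.6000061035156, 217.2000274658203) world [ 598. -239.] [86. 87.] 25.4
orange 387.0 (370.0445556640625, 178.24839782714844) world [ 698. -342.] [56. 73.] 28.7
pink 405.5 (213.18463134765625, 151.67694091796875) world [777. 100.] [60. 66.] 62.2
(array([ 0.15635529, -0.65614179,  0.24724594]), np.float64(13.39589968848749), np.float64(-76.6040734971776))
```

View pics/topcrop.png

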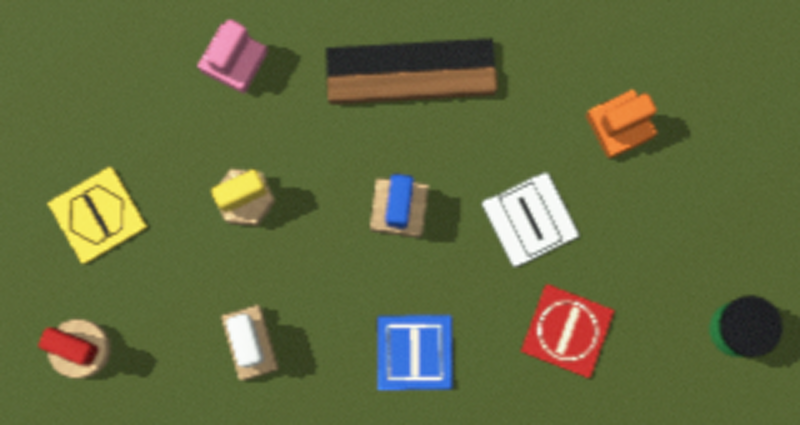

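Emit:
send_rows(
  rows=[
    [0.75,0.95,0,-0.06],
    [0.75,0.95,0,-0.06],
    [0.75,0.95,0,-0.06],
    [0.75,0.95,0,-0.06],
    [0.75,0.95,0,-0.06],
    [0.75,0.95,0,-0.06],
    [0.75,0.95,0,-0.06],
  ],
  jaw=0,
  newtons=40,
)

```text
time: 1.02
eef_pos: [0.3829, -0.3689, 0.2481]
tcp_rot: [0.998, -0.069, -0.0, -0.0]
contact_force: [-0.9, -0.6, 0.9]
opening: 0.999
```

Emit:
send_rows(
  rows=[
    [0.76,0.953,-0.16,0],
    [0.76,0.953,-0.16,0],
    [0.76,0.953,-0.16,0],
    [0.76,0.953,-0.16,0],
    [0.76,0.953,-0.16,0],
    [0.76,0.953,-0.16,0],
    [0.76,0.953,-0.16,0],
    [0.76,0.953,-0.16,0],
    [0.76,0.953,-0.16,0],
    [0.76,0.953,-0.16,0],
  ],
)

```text
time: 2.28
eef_pos: [0.609, -0.0871, 0.2007]
tcp_rot: [0.997, -0.073, 0.0, 0.0]
contact_force: [0.9, 0.2, 0.5]
opening: 1.003
```

```bash
cat >> h.py <<'E'
LIM={"red":[((0,150,70),(6,255,255)),((174,150,70),(180,255,255))],"yellow":[((24,150,110),(34,255,255))],"blue":[((105,150,60),(130,255,255))],"white":[((0,0,150),(180,45,255))]}
def look(name):
    """wrist picture + pose"""
    cal=imaging.calibration("wrist");im=imaging.read_camera("wrist")[:,:,::-1].copy()
    cv2.imwrite(f"pics/{name}.png",im);return cal,im
E
python3 - <<'E'
from h import *
cal,im=look("w1");print(tcp_yaw(),monitor.get_state()["time"])
E
```

```text
(array([ 0.60908065, -0.08689538,  0.20071984]), np.float64(-8.304988118859564), np.float64(-98.30499385159295)) 2.325
```

View pics/w1.png

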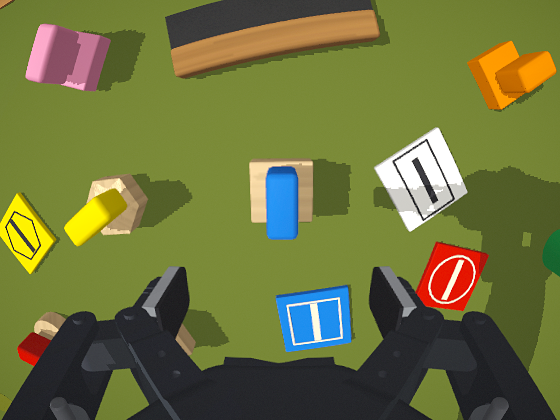

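```bash
python3 - <<'E'
from h import *
cal=imaging.calibration("wrist");im=cv2.imread("pics/w1.png")
hsv=cv2.cvtColor(im,cv2.COLOR_BGR2HSV)
print(hsv[160:245:4,282].tolist()); print(hsv[205,255:310:2].tolist())
cv2.imwrite("pics/w1c.png",cv2.resize(im[140:260,220:340],None,fx=5,fy=5,interpolation=cv2.INTER_NEAREST))
E
```

```text
[[17, 102, 152], [19, 82, 254], [107, 217, 148], [106, 217, 153], [104, 223, 228], [104, 214, 245], [104, 213, 244], [104, 212, 244], [104, 214, 244], [104, 215, 243], [104, 213, 243], [104, 216, 242], [104, 216, 242], [104, 222, 241], [104, 224, 241], [104, 218, 240], [104, 216, 240], [104, 218, 240], [104, 219, 240], [104, 216, 237], [34, 174, 141], [36, 154, 139]]
[[19, 84, 236], [19, 85, 236], [19, 84, 237], [19, 85, 237], [19, 86, 237], [17, 69, 221], [104, 234, 241], [104, 214, 245], [104, 211, 246], [104, 220, 245], [104, 214, 245], [104, 214, 244], [104, 213, 243], [104, 216, 242], [104, 214, 241], [104, 216, 240], [104, 217, 240], [104, 214, 239], [104, 216, 239], [105, 212, 227], [106, 217, 201], [107, 232, 164], [18, 100, 178], [18, 99, 180], [18, 98, 179], [18, 100, 179], [19, 100, 178], [18, 98, 179]]
```

View pics/w1c.png

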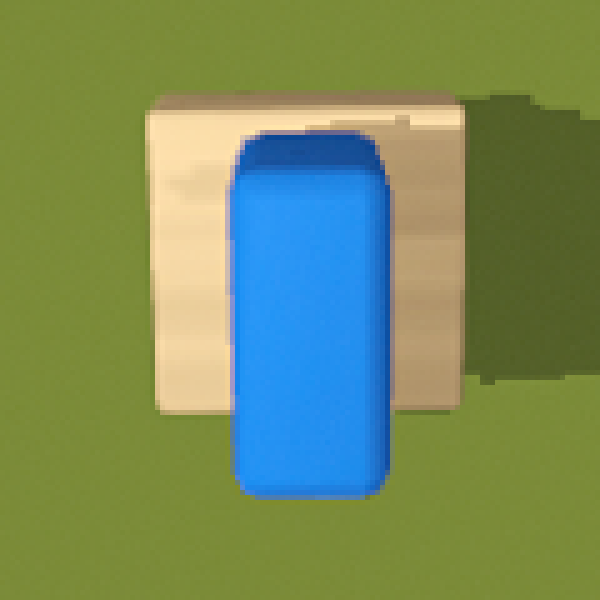

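```bash
cat >> h.py <<'E'
def meas(cal,im,mask,z,lab=""):
    """largest blob of mask -> rectangle on plane z (mm, deg of the long axis) and its offset from the TCP in world"""
    c=max(cv2.findContours(mask,cv2.RETR_EXTERNAL,cv2.CHAIN_APPROX_NONE)[0],key=cv2.contourArea)
    W=toplane(cal,c[:,0,:],z,True);r=cv2.minAreaRect((W[:,:2]*1000).astype(np.float32))
    w,h=r[1];a=r[2] if w>=h else r[2]+90
    a=(a+90)%180-90
    print(lab,"px",np.round(c[:,0].mean(0)),"world mm",np.round(r[0],1),"size",np.round(r[1],1),"long axis",round(a,2))
    return np.array(r[0]),a
def win(m,x0,y0,x1,y1):
    o=np.zeros_like(m);o[y0:y1,x0:x1]=m[y0:y1,x0:x1];return o
E
python3 - <<'E'
from h import *
cal=imaging.calibration("wrist");im=cv2.imread("pics/w1.png");hsv=cv2.cvtColor(im,cv2.COLOR_BGR2HSV)
b=cv2.inRange(hsv,(98,120,200),(125,255,255))
meas(cal,im,win(b,240,150,330,260),.08,"blue handle")
w=cv2.inRange(hsv,(10,50,165),(23,130,255))
meas(cal,im,cv2.morphologyEx(win(w|cv2.inRange(hsv,(98,120,60),(125,255,255)),240,150,330,224),cv2.MORPH_CLOSE,np.ones((3,3))),.026,"base")
p=cv2.inRange(hsv,(98,100,60),(125,255,255))
meas(cal,im,win(p,265,270,365,365),.008,"blue plate")
wp=cv2.inRange(hsv,(0,0,100),(180,60,255))
meas(cal,im,win(wp,370,120,480,235),.008,"white plate")
print(tcp_yaw()[:2])
E
```

```text
blue handle px [281. 206.] world mm [612.5 -89.4] size [22.6 52.6] long axis -7.4
base px [281. 191.] world mm [611.  -89.8] size [59.3 60.6] long axis -8.06
blue plate px [315. 318.] world mm [ 447.5 -108. ] size [87.2 83.8] long axis 0.53
white plate px [422. 179.] world mm [ 600.2 -242.1] size [85.9 85.1] long axis 25.47
(array([ 0.60908065, -0.08689538,  0.20071984]), np.float64(-8.304988118859564))
```

Emit:
send_rows(
  rows=[
    [0.008,-0.01,-0.15,0],
    [0.008,-0.01,-0.3,0],
    [0.008,-0.01,-0.4,0],
    [0.008,-0.01,-0.46,0],
    [0.008,-0.01,-0.46,0],
    [0.008,-0.01,-0.46,0],
  ],
)

```text
time: 3.08
eef_pos: [0.613, -0.0892, 0.064]
tcp_rot: [0.997, -0.072, 0.001, 0.0]
contact_force: [0.5, 0.7, -0.1]
opening: 1.004
```

Emit:
send_rows(
  rows=[
    [0,0,0,0],
    [0,0,0,0],
    [0,0,0,0],
    [0,0,0,0],
    [0,0,0,0],
    [0,0,0,0],
    [0,0,0,0],
    [0,0,0,0],
  ],
  jaw=1,
  newtons=40,
)

```text
time: 4.08
eef_pos: [0.612, -0.0888, 0.0627]
tcp_rot: [0.997, -0.072, 0.0, 0.0]
contact_force: [0.1, -0.1, 3.6]
opening: 0.3
```

Emit:
send_rows(
  rows=[
    [0,0,0.1,0],
    [0,0,0.25,0],
    [0,0,0.4,0],
    [0,0,0.46,0],
    [0,0,0.46,0],
    [0,0,0.46,0],
  ],
)

```text
time: 4.82
eef_pos: [0.6104, -0.0883, 0.1973]
tcp_rot: [0.997, -0.072, -0.002, -0.001]
contact_force: [-0.1, -0.8, -2.1]
opening: 0.3
```

```bash
python3 - <<'E'
from h import *
print(tcp_yaw())
cal,im=look("w2")
t=imaging.read_camera("top")[:,:,::-1];cv2.imwrite("pics/t2.png",t)
hsv=cv2.cvtColor(im,cv2.COLOR_BGR2HSV)
b=cv2.inRange(hsv,(98,120,200),(125,255,255))
meas(cal,im,win(b,230,150,330,350),.2+.018,"blue handle")
print(tcp_yaw(), monitor.get_state()["opening"],monitor.get_state()["contact_force"])
E
```

```text
(array([ 0.61038878, -0.08825094,  0.19726346]), np.float64(-8.206958022035469), np.float64(-98.20719768066502))
blue handle px [275. 266.] world mm [631.5 -90.9] size [21.9 16.9] long axis 80.32
(array([ 0.61047884, -0.08833873,  0.19727416]), np.float64(-8.209069783187388), np.float64(-98.20930216551002)) 0.2914078820211105 [ 0.35837619 -0.16393737 -2.76101821]
```

View pics/w2.png

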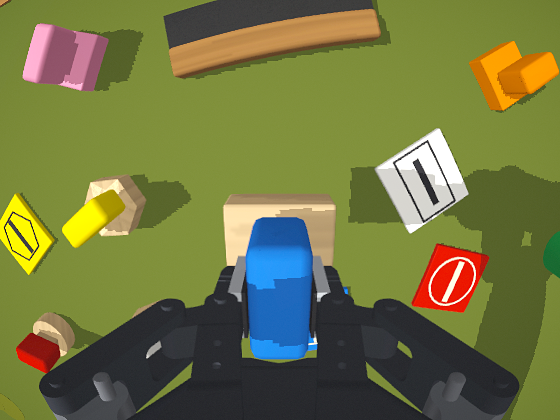

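```bash
python3 - <<'E'
from h import *
cal=imaging.calibration("wrist");im=cv2.imread("pics/w2.png");hsv=cv2.cvtColor(im,cv2.COLOR_BGR2HSV)
b=win(cv2.inRange(hsv,(98,120,60),(125,255,255)),235,150,325,362)
p,yx,yy=tcp_yaw();a=np.radians(yx);ex=np.array([np.cos(a),np.sin(a)]);ey=np.array([np.sin(a),-np.cos(a)])
def tool(px,z):
    d=toplane(cal,px,z,True)[:,:2]-p[:2];return np.c_[d@ex,d@ey]*1000
for r in (255,270,290,310,330,345,355):
    c=np.flatnonzero(b[r]);e=tool([[c[0],r],[c[-1],r]],p[2]+.018)
    print(r,c[0],c[-1],np.round(e,1).tolist(),"mid y",round(e[:,1].mean(),2))
# base front edge: bottom-of-top-face corners
w=win(cv2.inRange(hsv,(10,50,120),(23,130,255)),200,180,350,300)
for c in (235,280,325):
    r=np.flatnonzero(w[:,c]);print(c,r[0])
print(im[190:220,280].tolist()[::2])
# top cam
t=cv2.imread("pics/t2.png");cv2.imwrite("pics/t2c.png",cv2.resize(t[150:300,200:400],None,fx=4,fy=4))
E
```

```text
255 246 312 [[25.5, -11.4], [25.5, 12.3]] mid y 0.41
270 246 311 [[19.4, -11.7], [19.4, 12.2]] mid y 0.24
290 247 311 [[10.8, -11.6], [10.9, 12.5]] mid y 0.45
310 248 310 [[1.6, -11.6], [1.6, 12.6]] mid y 0.47
330 249 309 [[-8.4, -11.7], [-8.4, 12.7]] mid y 0.49
345 250 317 [[-16.6, -11.6], [-16.7, 16.5]] mid y 2.41
355 254 304 [[-22.4, -10.2], [-22.4, 11.2]] mid y 0.52
235 194
280 194
325 194
[[62, 147, 130], [61, 147, 130], [91, 124, 150], [90, 124, 149], [92, 128, 154], [99, 137, 162], [98, 138, 164], [131, 178, 206], [164, 213, 243], [177, 228, 255], [119, 165, 194], [143, 191, 221], [124, 169, 198], [126, 170, 203], [155, 79, 22]]
```

View pics/t2c.png

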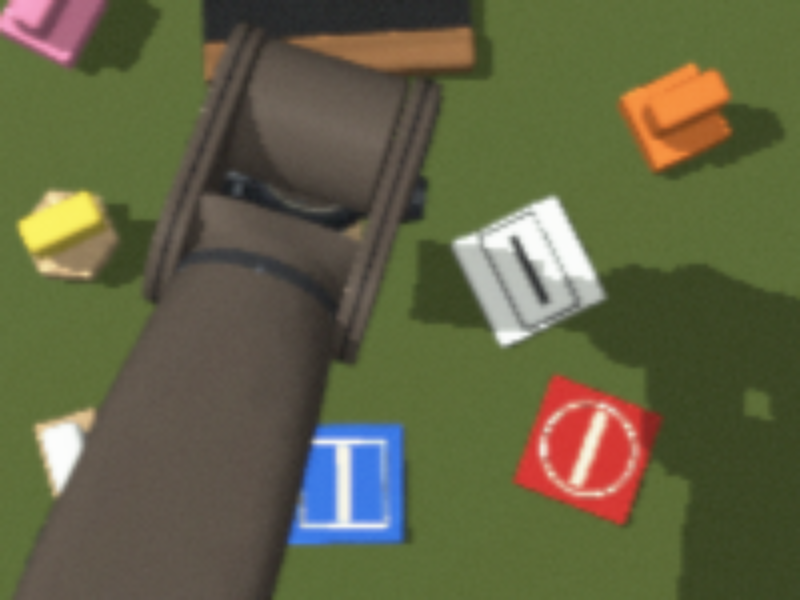

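Emit:
send_rows(
  rows=[
    [-0.17,-0.12,0.067,0.01],
    [-0.34,-0.24,0.067,0.0228],
    [-0.505,-0.353,0.067,0.0228],
    [-0.505,-0.353,0.067,0.0228],
    [-0.505,-0.353,0.067,0.0228],
    [-0.505,-0.353,0.067,0.0228],
    [-0.505,-0.353,0.067,0.0228],
  ],
)

```text
time: 5.8
eef_pos: [0.461, -0.1939, 0.2202]
tcp_rot: [1.0, 0.001, -0.0, -0.0]
contact_force: [-0.0, 0.7, -1.9]
opening: 0.3
```

```bash
python3 - <<'E'
from h import *
print(tcp_yaw())
cal,im=look("w3")
print(tcp_yaw())
E
```

```text
(array([ 0.46104656, -0.19394149,  0.220202  ]), np.float64(0.10177070928746842), np.float64(-89.89823465031284))
(array([ 0.46096061, -0.19397253,  0.22024776]), np.float64(0.10076327072739777), np.float64(-89.89924039666424))
```

View pics/w3.png

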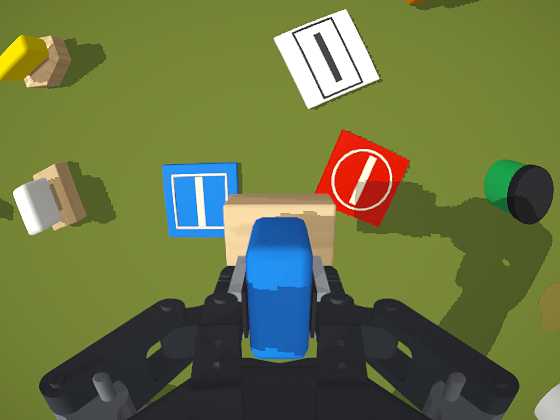

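```bash
python3 - <<'E'
from h import *
cal=imaging.calibration("wrist");im=cv2.imread("pics/w3.png");hsv=cv2.cvtColor(im,cv2.COLOR_BGR2HSV)
# fractional sub-pixel: upscale window
def up(x0,y0,x1,y1,f=6): return cv2.resize(im[y0:y1,x0:x1],None,fx=f,fy=f,interpolation=cv2.INTER_CUBIC)
def measc(x0,y0,x1,y1,fn,z,lab,f=6,comp="big"):
    u=up(x0,y0,x1,y1);m=fn(cv2.cvtColor(u,cv2.COLOR_BGR2HSV))
    for c in sorted(cv2.findContours(m,cv2.RETR_EXTERNAL,cv2.CHAIN_APPROX_NONE)[0],key=cv2.contourArea)[-2:]:
        if cv2.contourArea(c)<200*9:continue
        px=(c[:,0]+.5)/f-.5+[x0,y0]
        W=toplane(cal,px,z,True);r=cv2.minAreaRect((W[:,:2]*1000).astype(np.float32))
        w,h=r[1];a=r[2] if w>=h else r[2]+90;a=(a+90)%180-90
        print(lab,"px",np.round(px.mean(0)),"world",np.round(r[0],1),"size",np.round(r[1],1),"long",round(a,2))
I=cv2.inRange
measc(188,172,211,232,lambda h:I(h,(0,0,150),(180,110,255)),.008,"blue bar")
measc(155,155,225,245,lambda h:I(h,(0,0,150),(180,110,255)),.008,"blue outline part")
measc(310,125,415,230,lambda h:I(h,(0,100,60),(9,255,255))|I(h,(172,100,60),(180,255,255)),.008,"red plate")
measc(347,153,378,205,lambda h:I(h,(0,0,110),(180,120,255)),.008,"red bar")
measc(325,142,398,212,lambda h:I(h,(0,0,80),(180,120,255)),.008,"red circle")
measc(265,3,390,115,lambda h:I(h,(0,0,120),(180,60,255)),.008,"white plate")
measc(308,28,347,88,lambda h:I(h,(0,0,0),(180,255,120)),.008,"white bar")
E
```

```text
blue bar px [199. 201.] world [ 444.3 -106.7] size [26.7 65. ] long -3.08
blue outline part px [202. 204.] world [ 440.6 -105.4] size [60.3 73.1] long -2.18
red plate px [361. 178.] world [ 469.5 -283.5] size [84.6 83.6] long 68.46
red bar px [362. 180.] world [ 468.8 -284.3] size [ 9.2 56.8] long -21.47
red circle px [329. 204.] world [ 443.3 -250.1] size [20.1 12.2] long 2.46
red circle px [361. 179.] world [ 468.9 -284.1] size [68.2 68.6] long -87.72
white plate px [326.  58.] world [ 598.3 -243.3] size [84.5 84.9] long -64.37
white bar px [328.  57.] world [ 598.6 -243.8] size [55.3  7.5] long 25.69
```

```bash
python3 - <<'E'
from h import *
cal=imaging.calibration("wrist");im=cv2.imread("pics/w3.png").astype(float)
sat=im[:,:,2] # red channel: white high, blue low
def cen(v,i0): w=np.clip(v-np.median(v)*1.0-40,0,None);return (w*np.arange(i0,i0+len(w))).sum()/w.sum()
P=[]
for r in range(182,224,4): P.append([cen(sat[r,192:209],192),r])
W=toplane(cal,P,.008,True)*1000;f=np.polyfit(W[:,0],W[:,1],1);print("bar axis",np.degrees(np.arctan(f[0])),np.round(W[:,1],1))
for lab,(a,b) in {"top":(170,182),"bot":(221,235)}.items():
    P=[[c,cen(sat[a:b,c],a)] for c in range(178,192,3)]+[[c,cen(sat[a:b,c],a)] for c in range(208,220,3)]
    W=toplane(cal,P,.008,True)*1000;print(lab,np.round(P,1).tolist(),np.round(W[:,:2],1).tolist())
P=[[cen(sat[r,168:182],168),r] for r in range(184,224,5)];W=toplane(cal,P,.008,True)*1000;print("left",np.round(W[:,:2],1).tolist())
# plate far and left edges
m=cv2.inRange(cv2.cvtColor(im.astype(np.uint8),cv2.COLOR_BGR2HSV),(98,100,60),(125,255,255))
e=[[c,np.flatnonzero(m[150:240,c])[0]+150-.5] for c in (175,185,215,230)];print("far",np.round(toplane(cal,e,.008,True)[:,:2]*1000,1).tolist())
e=[[c,np.flatnonzero(m[150:245,c])[-1]+150+.5] for c in (175,185,215)];print("near",np.round(toplane(cal,e,.008,True)[:,:2]*1000,1).tolist())
e=[[np.flatnonzero(m[r,150:240])[0]+150-.5,r] for r in (175,190,210,225)];print("left",np.round(toplane(cal,e,.008,True)[:,:2]*1000,1).tolist())
E
```

```text
bar axis 0.936661813694407 [-107.9 -107.9 -108.1 -108.2 -108.2 -108.4 -108.4 -108.5 -108.5 -108.6
 -108.6]
top [[178.0, 175.0], [181.0, 174.9], [184.0, 174.8], [187.0, 174.8], [190.0, 174.7], [208.0, 174.1], [211.0, 174.1], [214.0, 174.0], [217.0, 174.0]] [[474.1, -85.2], [474.2, -88.7], [474.2, -92.1], [474.2, -95.5], [474.2, -98.9], [474.5, -119.0], [474.5, -122.3], [474.5, -125.5], [474.5, -128.8]]
bot [[178.0, 227.3], [181.0, 227.2], [184.0, 227.2], [187.0, 227.2], [190.0, 227.2], [208.0, 227.1], [211.0, 227.1], [214.0, 227.1], [217.0, 227.1]] [[414.2, -80.2], [414.2, -83.9], [414.3, -87.5], [414.3, -91.0], [414.4, -94.6], [414.7, -115.6], [414.8, -119.1], [414.8, -122.5], [414.8, -125.9]]
left [[464.3, -78.0], [458.7, -78.0], [453.0, -77.9], [447.3, -78.0], [441.5, -78.2], [435.7, -78.3], [429.9, -78.6], [424.0, -78.4]]
far [[486.9, -82.5], [486.6, -93.9], [486.9, -127.1], [487.8, -143.2]]
near [[402.8, -75.4], [403.1, -87.6], [403.6, -123.0]]
left [[474.6, -67.0], [457.7, -66.8], [434.6, -67.1], [416.7, -67.7]]
```

Emit:
send_rows(
  rows=[
    [-0.03,0.15,0,0.001],
    [-0.052,0.287,0,0.001],
    [-0.052,0.287,-0.15,0.001],
    [-0.052,0.287,-0.3,0.001],
    [-0.052,0.287,-0.4,0.001],
    [-0.052,0.287,-0.44,0.001],
    [-0.052,0.287,-0.44,0.001],
    [-0.052,0.287,-0.44,0.001],
  ],
)

```text
time: 6.85
eef_pos: [0.446, -0.109, 0.09]
tcp_rot: [1.0, 0.003, 0.001, 0.001]
contact_force: [-0.2, -0.6, -1.5]
opening: 0.297
```

```bash
python3 - <<'E'
from h import *
cal,im=look("w4")
s=monitor.get_state();print(tcp_yaw(),s["contact_force"],s["time"])
E
```

```text
(array([ 0.44601418, -0.10909704,  0.0901136 ]), np.float64(0.3727640620368851), np.float64(-89.62750743277032)) [ 0.09428308  0.49447322 -1.68157646] 6.9
```

View pics/w4.png

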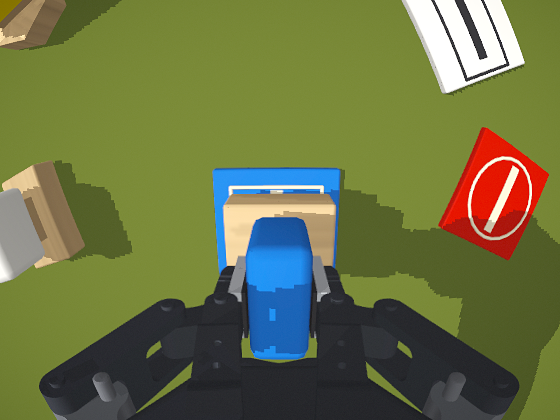

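```bash
cat >> h.py <<'E'
def toolxy(cal,px,z):
    p,yx,_=tcp_yaw();a=np.radians(yx);d=(toplane(cal,px,z,True)[:,:2]-p[:2])*1000
    return np.c_[d@[np.cos(a),np.sin(a)],d@[np.sin(a),-np.cos(a)]]
def edges(mask,rows=(),cols=()):
    "first/last pixel per row; first per col"
    R=[[np.flatnonzero(mask[r])[[0,-1]]+[-.5,.5],r] for r in rows]
    C=[[c,np.flatnonzero(mask[:,c])[0]-.5] for c in cols]
    return R,C
E
python3 - <<'E'
from h import *
cal=imaging.calibration("wrist");im=cv2.imread("pics/w4.png");hsv=cv2.cvtColor(im,cv2.COLOR_BGR2HSV)
b=win(cv2.inRange(hsv,(98,100,60),(125,255,255)),200,160,350,262)
w=win(cv2.inRange(hsv,(10,40,110),(23,140,255)),200,160,350,262)
R,C=edges(b,(174,180,205,225),(225,250,280,310,335))
for (c,r) in R: print("plate row",r,c,np.round(toolxy(cal,[[c[0],r],[c[1],r]],.008),1).tolist())
print("plate far",np.round(toolxy(cal,C,.008),1).tolist())
R,C=edges(w,(198,202),(230,250,280,310,330))
for (c,r) in R: print("base row",r,c,np.round(toolxy(cal,[[c[0],r],[c[1],r]],.0274),1).tolist())
print("base far bottom",C,np.round(toolxy(cal,C,.0274),1).tolist())
ol=im[:,:,2]
for c in (235,250,310,318):
    r=np.argmax(ol[178:192,c])+178;print("outline far",c,r,np.round(toolxy(cal,[[c,r]],.008),1))
r=190
print(ol[190,225:235],ol[190,318:328])
E
```

```text
plate row 174 [212.5 339.5] [[37.2, -42.8], [37.3, 40.0]]
plate row 180 [212.5 339.5] [[33.2, -43.0], [33.3, 40.2]]
plate row 205 [213.5 338.5] [[16.2, -43.1], [16.3, 40.3]]
plate row 225 [215.5 337.5] [[2.1, -42.5], [2.2, 40.4]]
plate far [[41.4, -34.3], [41.2, -18.1], [41.1, 1.2], [41.3, 20.5], [41.5, 36.8]]
base row 198 [227.5 330.5] [[25.9, -30.3], [26.0, 31.4]]
base row 202 [225.5 333.5] [[23.4, -31.6], [23.5, 33.3]]
base far bottom [[230, np.float64(194.5)], [250, np.float64(193.5)], [280, np.float64(187.5)], [310, np.float64(187.5)], [330, np.float64(197.5)]] [[28.0, -28.7], [28.6, -16.7], [32.2, 1.1], [32.3, 18.8], [26.3, 31.1]]
outline far 235 186 [[ 29.1 -28.1]]
outline far 250 186 [[ 29.  -18.3]]
outline far 310 186 [[29.1 20.8]]
outline far 318 186 [[29.1 26. ]]
[ 47  41  33 157 255 255 248 184  51  34] [ 26  42 235 255 255 235  41  33  39  35]
```

Emit:
send_rows(
  rows=[
    [0.002,0.006,-0.01,0],
    [0.002,0.006,-0.025,0],
    [0.002,0.006,-0.04,0],
    [0.002,0.006,-0.045,0],
    [0.002,0.006,-0.05,0],
    [0.002,0.006,-0.05,0],
  ],
)

```text
time: 7.65
eef_pos: [0.4452, -0.1067, 0.0733]
tcp_rot: [1.0, 0.003, -0.0, -0.0]
contact_force: [0.7, 0.3, -1.3]
opening: 0.3
```

```bash
python3 - <<'E'
from h import *
s=monitor.get_state();print(tcp_yaw(),s["contact_force"],s["time"])
E
```

```text
(array([ 0.44524703, -0.1067103 ,  0.07329298]), np.float64(0.36217687813040006), np.float64(-89.63782528293036)) [ 0.73397296  0.26341804 -1.31031325] 7.65
```

Emit:
send_rows(
  rows=[
    [0.002,0,-0.003,0],
    [0.002,0,-0.006,0],
    [0.002,0,-0.008,0],
    [0.002,0,-0.01,0],
    [0.002,0,-0.01,0],
    [0.002,0,-0.01,0],
  ],
)

```text
time: 8.4
eef_pos: [0.446, -0.1068, 0.0707]
tcp_rot: [1.0, 0.003, -0.0, 0.0]
contact_force: [-0.6, -0.3, 1.0]
opening: 0.302
```

```bash
python3 - <<'E'
from h import *
cal,im=look("w5")
s=monitor.get_state();print(tcp_yaw(),s["contact_force"],s["time"])
E
```

```text
(array([ 0.44594856, -0.10673981,  0.07065226]), np.float64(0.3695359977847446), np.float64(-89.63046392504536)) [-1.11975196  0.27089149  1.69427026] 8.45
```

View pics/w5.png

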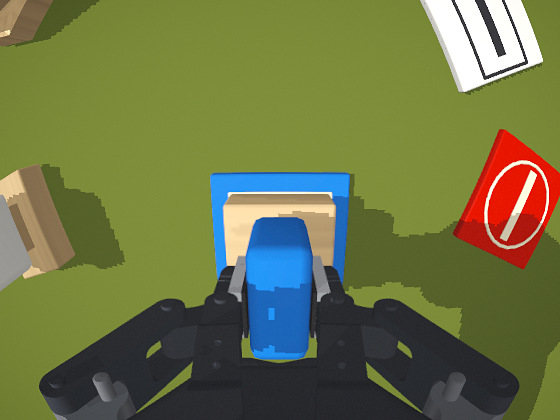

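```bash
python3 - <<'E'
from h import *
cal=imaging.calibration("wrist");im=cv2.imread("pics/w5.png");hsv=cv2.cvtColor(im,cv2.COLOR_BGR2HSV)
b=win(cv2.inRange(hsv,(98,100,60),(125,255,255)),200,165,360,262)
w=win(cv2.inRange(hsv,(10,40,110),(23,140,255)),200,165,360,262)
R,C=edges(b,(185,205,215,225),(225,250,280,310,335))
for (c,r) in R: print("plate row",r,c,np.round(toolxy(cal,[[c[0],r],[c[1],r]],.008),1).tolist())
print("plate far",np.round(toolxy(cal,C,.008),1).tolist())
R,C=edges(w,(210,218,226),())
for (c,r) in R: print("base top row",r,c,np.round(toolxy(cal,[[c[0],r],[c[1],r]],.034),1).tolist())
cv2.imwrite("pics/w5c.png",cv2.resize(im[165:275,200:360],None,fx=5,fy=5,interpolation=cv2.INTER_CUBIC))
E
```

```text
plate row 185 [210.5 349.5] [[33.8, -40.4], [33.9, 42.5]]
plate row 205 [211.5 347.5] [[21.4, -40.4], [21.5, 42.0]]
plate row 215 [211.5 347.5] [[15.1, -40.8], [15.2, 42.4]]
plate row 225 [212.5 346.5] [[8.6, -40.5], [8.7, 42.2]]
plate far [[41.2, -31.3], [41.7, -16.5], [41.7, 1.0], [41.8, 18.5], [42.0, 33.4]]
base top row 210 [223.5 335.5] [[26.0, -28.5], [26.1, 29.9]]
base top row 218 [223.5 334.5] [[21.6, -28.7], [21.7, 29.6]]
base top row 226 [223.5 334.5] [[17.1, -28.9], [17.2, 29.9]]
```

View pics/w5c.png

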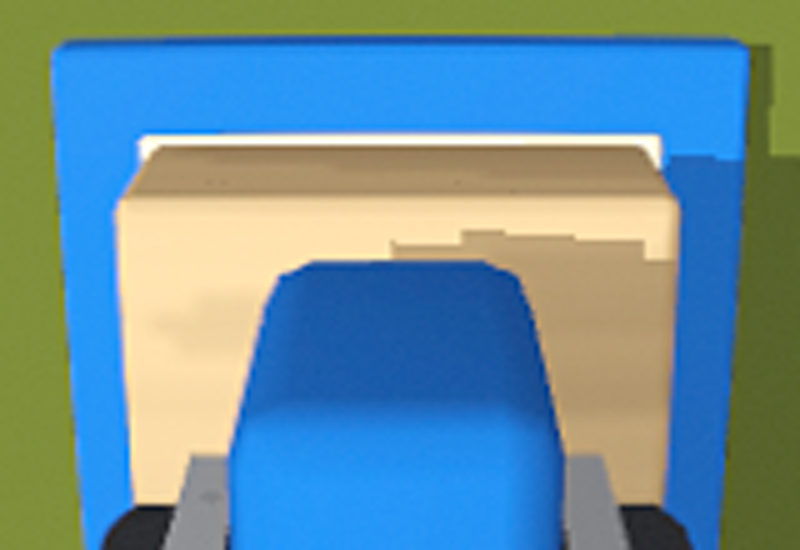

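Emit:
send_rows(
  rows=[
    [0.002,0,-0.01,0],
    [0.002,0,-0.01,0],
    [0.002,0,-0.01,0],
    [0.002,0,-0.01,0],
    [0.002,0,-0.01,0],
    [0.002,0,0.1,0],
    [0.002,0,0.25,0],
    [0.002,0,0.42,0],
    [0.035,0.3,0.42,0.023],
    [0.035,0.45,0.42,0.046],
    [0.035,0.624,0.42,0.046],
    [0.035,0.624,0.42,0.046],
    [0.035,0.624,0.42,0.046],
    [0.035,0.624,0.42,0.046],
  ],
  jaw=0,
)

```text
time: 10.2
eef_pos: [0.4565, 0.0793, 0.1964]
tcp_rot: [0.989, 0.146, -0.0, 0.0]
contact_force: [-0.5, -0.1, 0.9]
opening: 1.0
```

```bash
python3 - <<'E'
from h import *
cal,im=look("w6")
s=monitor.get_state();print(tcp_yaw(),s["contact_force"],s["time"])
E
```

```text
(array([0.45659824, 0.07918238, 0.19638167]), np.float64(16.78033014533208), np.float64(-73.21966915448427)) [ 0.10633876  0.6841019  -0.12998188] 10.25
```

View pics/w6.png

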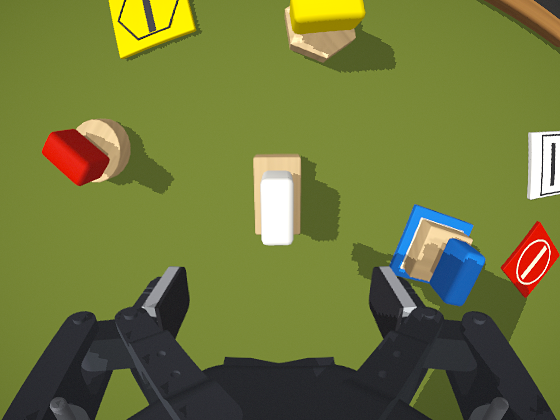

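```bash
python3 - <<'E'
from h import *
cal=imaging.calibration("wrist");im=cv2.imread("pics/w6.png");hsv=cv2.cvtColor(im,cv2.COLOR_BGR2HSV)
h=win(cv2.inRange(hsv,(0,0,235),(180,30,255)),245,145,310,255)
c,a=meas(cal,im,h,.08,"white top")
w=win(cv2.inRange(hsv,(8,50,150),(23,150,255)),245,158,310,240)
c2,a2=meas(cal,im,cv2.morphologyEx(w,cv2.MORPH_CLOSE,np.ones((3,3))),.026,"base")
p,y,_=tcp_yaw();print(p,y)
E
```

```text
white top px [275. 211.] world mm [456.5  81.9] size [51.9 22.7] long axis 16.84
base px [277. 192.] world mm [455.2  80.4] size [73.7 43.1] long axis 17.21
[0.45659824 0.07918238 0.19638167] 16.78033014533208
```

Emit:
send_rows(
  rows=[
    [-0.003,0.006,-0.15,0],
    [-0.003,0.006,-0.3,0],
    [-0.003,0.006,-0.4,0],
    [-0.003,0.006,-0.447,0],
    [-0.003,0.006,-0.447,0],
    [-0.003,0.006,-0.447,0],
  ],
)

```text
time: 11.0
eef_pos: [0.4568, 0.0819, 0.0637]
tcp_rot: [0.989, 0.147, 0.001, 0.0]
contact_force: [-0.2, 0.4, -0.2]
opening: 0.997
```

Emit:
send_rows(
  rows=[
    [0,0,0,0],
    [0,0,0,0],
    [0,0,0,0],
    [0,0,0,0],
    [0,0,0,0],
    [0,0,0,0],
    [0,0,0,0],
    [0,0,0,0],
  ],
  jaw=1,
)

```text
time: 12.0
eef_pos: [0.4558, 0.0822, 0.0626]
tcp_rot: [0.989, 0.147, 0.0, 0.0]
contact_force: [-0.3, -0.7, 3.9]
opening: 0.3
```

Emit:
send_rows(
  rows=[
    [0,0,0.1,0],
    [0,0,0.28,0],
    [0,0,0.45,0],
    [0.08,-0.18,0.525,0],
    [0.16,-0.36,0.525,0],
    [0.24,-0.55,0.525,0],
  ],
)

```text
time: 12.75
eef_pos: [0.5274, -0.0837, 0.2188]
tcp_rot: [0.989, 0.147, -0.0, -0.001]
contact_force: [1.1, 0.3, -1.8]
opening: 0.299
```

Emit:
send_rows(
  rows=[
    [0.08,-0.18,0,0.012],
    [0.16,-0.36,0,0.024],
    [0.238,-0.533,0,0.024],
    [0.238,-0.533,-0.15,0.024],
    [0.238,-0.533,-0.3,0.024],
    [0.238,-0.533,-0.4,0.024],
    [0.238,-0.533,-0.43,0.024],
    [0.238,-0.533,-0.43,0.024],
    [0.238,-0.533,-0.43,0.024],
    [0.238,-0.533,-0.43,0.024],
  ],
)

```text
time: 14.0
eef_pos: [0.5999, -0.2431, 0.0928]
tcp_rot: [0.975, 0.221, 0.001, 0.001]
contact_force: [-0.1, 1.3, -2.6]
opening: 0.297
```

```bash
cat > hov.py <<'E'
import sys
from h import *
cal,im=look(sys.argv[1])
s=monitor.get_state();print(tcp_yaw(),s["contact_force"],s["time"],s["opening"])
cv2.imwrite(f"pics/{sys.argv[1]}c.png",cv2.resize(im[150:280,180:380],None,fx=4,fy=4,interpolation=cv2.INTER_CUBIC))
E
python3 hov.py w7
```

```text
(array([ 0.59972572, -0.24302047,  0.09252735]), np.float64(25.569000847140295), np.float64(-64.43120988077845)) [-0.37249597 -0.16707637 -2.50547413] 14.05 0.30275693781809393
```

View pics/w7c.png

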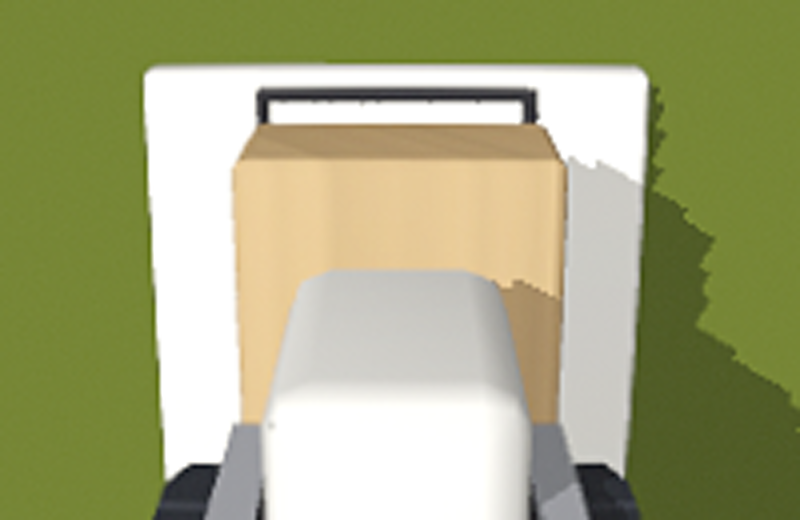

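```bash
python3 - <<'E'
from h import *
cal=imaging.calibration("wrist")
def P(pts): return (np.array(pts,float)+.5)/4-.5+[180,150]
z=tcp_yaw()[0][2]-.0627
print("plate far", toolxy(cal,P([[200,67],[400,66],[600,67]]),.008).round(1).tolist())
print("plate sides", toolxy(cal,P([[147,130],[647,130],[158,350],[634,350]]),.008).round(1).tolist())
print("outline corners outer", toolxy(cal,P([[259,91],[535,91]]),.008).round(1).tolist())
print("base bottom far", toolxy(cal,P([[258,124],[400,124],[544,124]]),z).round(1).tolist())
print("base top far", toolxy(cal,P([[235,160],[400,160],[565,160]]),z+.026).round(1).tolist(),z)
print("base top sides", toolxy(cal,P([[240,350],[562,350]]),z+.026).round(1).tolist())
E
```

```text
plate far [[41.5, -31.8], [41.5, 0.8], [41.7, 33.5]]
plate sides [[31.1, -41.0], [31.2, 41.8], [-7.8, -41.2], [-7.8, 41.7]]
outline corners outer [[37.5, -22.2], [37.5, 22.9]]
base bottom far [[36.3, -20.2], [36.3, 0.7], [36.4, 21.9]]
base top far [[36.8, -20.5], [36.8, 0.6], [36.9, 21.6]] 0.02982735290249848
base top sides [[10.9, -20.7], [10.9, 22.3]]
```

Emit:
send_rows(
  rows=[
    [0.002,0.002,-0.015,0],
    [0.002,0.002,-0.03,0],
    [0.002,0.002,-0.045,0],
    [0.002,0.002,-0.055,0],
    [0.002,0.002,-0.06,0],
    [0.002,0.002,-0.064,0],
    [0.002,0.002,-0.067,0],
    [0.002,0.002,-0.067,0],
    [0.002,0.002,-0.067,0],
  ],
)

```text
time: 15.18
eef_pos: [0.5996, -0.242, 0.0708]
tcp_rot: [0.975, 0.221, 0.0, 0.0]
contact_force: [0.6, -0.2, -3.1]
opening: 0.297
```

```bash
python3 hov.py w8
```

```text
(array([ 0.59955338, -0.24203168,  0.07079971]), np.float64(25.56359737410027), np.float64(-64.4364033019017)) [ 0.18394602 -0.32809062 -2.62687578] 15.225 0.29821811623891975
```

View pics/w8c.png

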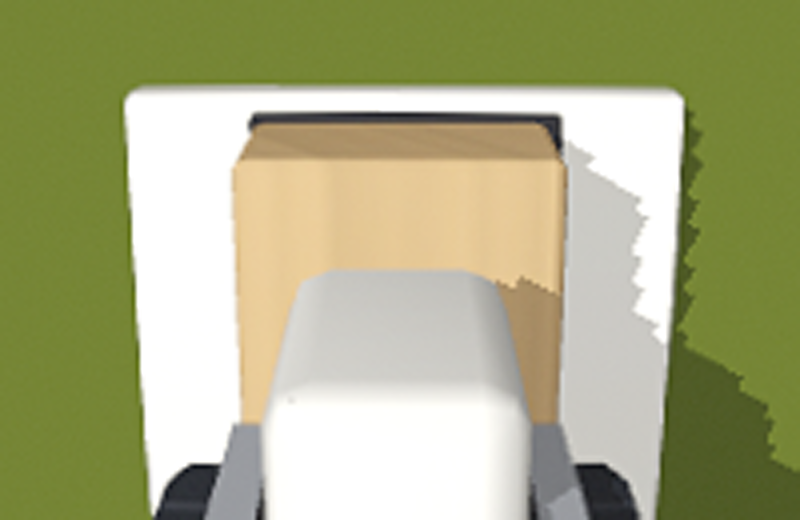

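Emit:
send_rows(
  rows=[
    [0.002,-0.001,0,0],
    [0.002,-0.001,-0.002,0],
    [0.002,-0.001,-0.004,0],
    [0.002,-0.001,-0.005,0],
    [0.002,-0.001,-0.005,0],
  ],
)

```text
time: 15.85
eef_pos: [0.6003, -0.2425, 0.0707]
tcp_rot: [0.975, 0.221, -0.0, -0.0]
contact_force: [-2.6, 0.8, 5.0]
opening: 0.298
```

```bash
python3 hov.py w9
```

```text
(array([ 0.60029209, -0.24246659,  0.07067606]), np.float64(25.578394770313263), np.float64(-64.42160529646607)) [-3.9703722   0.97402542  6.0196796 ] 15.9 0.2983284526539992
```

View pics/w9c.png

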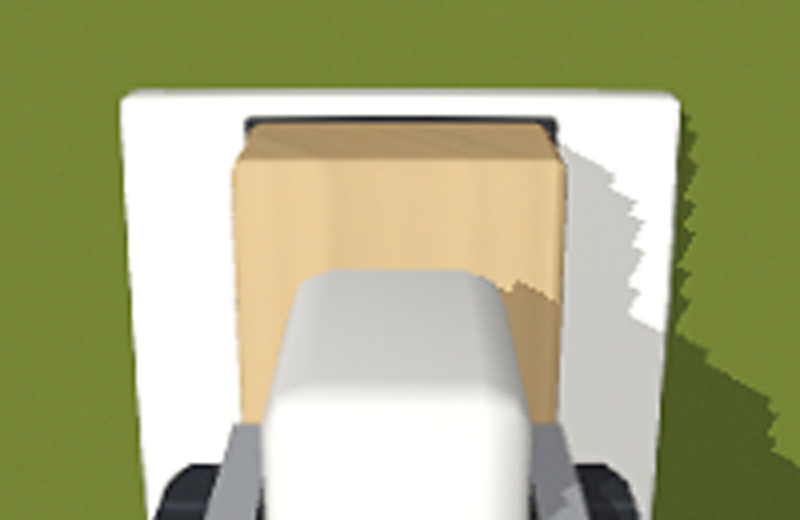

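Emit:
send_rows(
  rows=[
    [0.002,-0.001,-0.004,0],
    [0.002,-0.001,-0.004,0],
    [0.002,-0.001,-0.004,0],
    [0.002,-0.001,-0.004,0],
    [0.002,-0.001,-0.004,0],
    [0.002,-0.001,0.1,0],
    [0.002,-0.001,0.25,0],
    [0.002,-0.001,0.43,0],
    [-0.06,0.22,0.43,0],
    [-0.12,0.44,0.43,0],
    [-0.18,0.66,0.43,0],
    [-0.25,0.9,0.43,0],
  ],
  jaw=0,
)

```text
time: 17.4
eef_pos: [0.5329, -0.0001, 0.1985]
tcp_rot: [0.975, 0.221, 0.0, 0.0]
contact_force: [0.9, -0.3, 0.7]
opening: 1.006
```

Emit:
send_rows(
  rows=[
    [-0.06,0.2,0,0.029],
    [-0.12,0.4,0,0.058],
    [-0.18,0.6,0,0.087],
    [-0.25,0.813,0,0.119],
    [-0.25,0.813,0,0.119],
    [-0.25,0.813,0,0.119],
    [-0.25,0.813,0,0.119],
    [-0.25,0.813,0,0.119],
  ],
)

```text
time: 18.4
eef_pos: [0.4593, 0.2408, 0.1982]
tcp_rot: [0.828, 0.561, -0.0, 0.0]
contact_force: [0.2, -0.1, -0.3]
opening: 1.001
```

```bash
python3 hov.py w10
```

```text
(array([0.45915967, 0.24097024, 0.19820929]), np.float64(68.26276938341016), np.float64(-21.73723051963402)) [ 0.1078542  -0.69030706  0.44703861] 18.45 0.9973417376456112
```

View pics/w10.png

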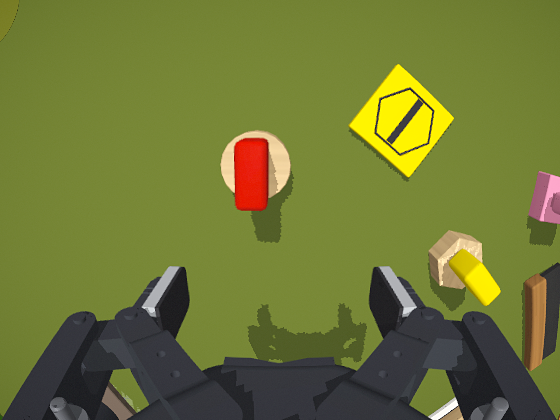

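```bash
python3 - <<'E'
from h import *
cal=imaging.calibration("wrist");im=cv2.imread("pics/w10.png");hsv=cv2.cvtColor(im,cv2.COLOR_BGR2HSV)
print(hsv[130:215:4,251].tolist())
red=lambda v:cv2.inRange(hsv,(0,130,v),(8,255,255))|cv2.inRange(hsv,(172,130,v),(180,255,255))
c,a=meas(cal,im,win(red(225),215,120,300,215),.08,"red top")
w=win(cv2.inRange(hsv,(8,40,120),(24,150,255))|red(60),215,125,300,205)
k=max(cv2.findContours(win(w,215,125,300,200),cv2.RETR_EXTERNAL,cv2.CHAIN_APPROX_NONE)[0],key=cv2.contourArea)[:,0]
k=k[(k[:,1]<198)]
cv2.imwrite("pics/w10c.png",cv2.resize(im[120:220,200:310],None,fx=6,fy=6,interpolation=cv2.INTER_CUBIC))
yb=cv2.inRange(hsv,(24,100,90),(34,255,255))
meas(cal,im,cv2.morphologyEx(win(yb,340,55,465,185),cv2.MORPH_CLOSE,np.ones((9,9))),.008,"yellow plate")
bl=win(cv2.inRange(hsv,(0,0,0),(180,255,110)),384,98,424,148);meas(cal,im,bl,.008,"y bar")
print(tcp_yaw())
E
```

```text
[[34, 143, 137], [19, 87, 234], [4, 215, 192], [3, 255, 234], [2, 242, 235], [3, 235, 234], [2, 234, 234], [3, 239, 234], [2, 231, 233], [2, 240, 233], [2, 235, 233], [2, 239, 233], [2, 234, 232], [3, 255, 231], [3, 251, 232], [4, 255, 230], [3, 251, 230], [2, 245, 230], [3, 251, 229], [3, 255, 229], [6, 228, 158], [36, 152, 139]]
red top px [250. 173.] world mm [449.4 277. ] size [49.7 20.2] long axis 67.63
yellow plate px [401. 120.] world mm [602.8 263.5] size [85.3 86.1] long axis -58.74
y bar px [406. 119.] world mm [605.  263.8] size [58.   7.1] long axis 30.89
(array([0.45915967, 0.24097024, 0.19820929]), np.float64(68.26276938341016), np.float64(-21.73723051963402))
```

View pics/w10c.png

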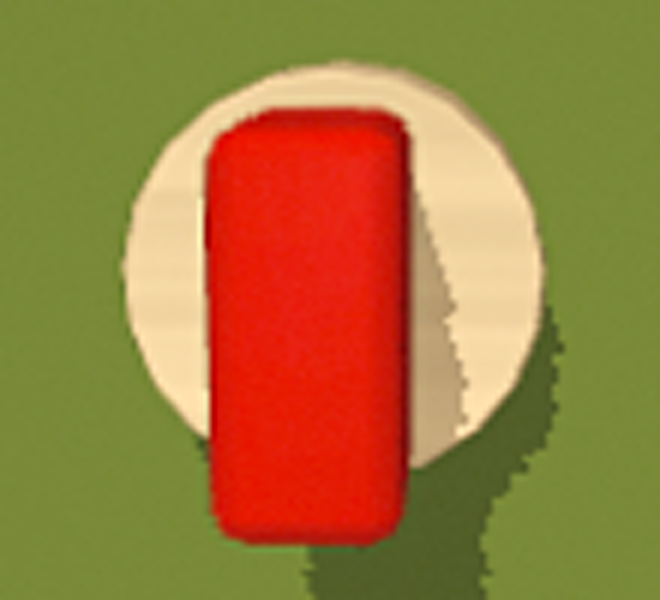

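```bash
python3 - <<'E'
from h import *
cal=imaging.calibration("wrist")
P=lambda p:(np.array(p,float)+.5)/6-.5+[200,120]
pts=P([[124,270],[543,270],[335,67],[190,420],[478,428],[160,160],[505,160]])
W=toplane(cal,pts,.026,True)[:,:2]*1000
A=np.c_[2*W,np.ones(len(W))];s=np.linalg.lstsq(A,(W**2).sum(1),rcond=None)[0];print("base circle",s[:2].round(1),"r",np.sqrt(s[2]+s[0]**2+s[1]**2).round(1))
H=toplane(cal,P([[208,180],[214,500],[408,500],[408,180]]),.08,True)[:,:2]*1000;print(H.round(1),H.mean(0))
for i,j in((1,0),(2,3)): d=H[j]-H[i];print(np.degrees(np.arctan2(d[1],d[0])))
E
```

```text
base circle [449.1 275.3] r 32.3
[[446.1 299. ]
 [430.3 260.6]
 [453.7 251.3]
 [469.2 289.6]] [449.83443563 275.12317727]
67.71458235726165
67.93205291545797
```

Emit:
send_rows(
  rows=[
    [-0.033,0.116,-0.05,-0.001],
    [-0.033,0.116,-0.2,-0.001],
    [-0.033,0.116,-0.35,-0.001],
    [-0.033,0.116,-0.45,-0.001],
    [-0.033,0.116,-0.45,-0.001],
    [-0.033,0.116,-0.45,-0.001],
    [-0.033,0.116,-0.45,-0.001],
  ],
)

```text
time: 19.32
eef_pos: [0.4502, 0.2773, 0.0653]
tcp_rot: [0.829, 0.559, 0.002, 0.0]
contact_force: [-0.7, -0.4, -0.6]
opening: 1.0
```

Emit:
send_rows(
  rows=[
    [0,0,0,0],
    [0,0,0,0],
    [0,0,0,0],
    [0,0,0,0],
    [0,0,0,0],
    [0,0,0,0],
    [0,0,0,0],
    [0,0,0,0],
  ],
  jaw=1,
)

```text
time: 20.32
eef_pos: [0.4488, 0.277, 0.0634]
tcp_rot: [0.829, 0.559, 0.0, -0.0]
contact_force: [0.1, 0.0, 2.1]
opening: 0.301
```

Emit:
send_rows(
  rows=[
    [0,0,0.1,0],
    [0,0,0.28,0],
    [0,0,0.45,0],
    [0.01,-0.2,0.52,-0.029],
    [0.01,-0.4,0.52,-0.058],
    [0.02,-0.6,0.52,-0.087],
    [0.02,-0.8,0.52,-0.116],
    [0.03,-0.95,0.52,-0.145],
    [0.03,-0.95,0.52,-0.165],
    [0.03,-0.95,0.52,-0.165],
  ],
)

```text
time: 21.58
eef_pos: [0.4571, -0.0085, 0.2182]
tcp_rot: [0.997, 0.075, -0.001, -0.0]
contact_force: [0.8, 0.3, -1.5]
opening: 0.297
```

Emit:
send_rows(
  rows=[
    [0.01,-0.2,0,-0.028],
    [0.02,-0.4,0,-0.056],
    [0.03,-0.6,0,-0.083],
    [0.037,-0.8,0,-0.083],
    [0.037,-0.92,0,-0.083],
    [0.037,-0.92,0,-0.083],
    [0.037,-0.92,0,-0.083],
  ],
)

```text
time: 22.45
eef_pos: [0.4687, -0.2828, 0.2184]
tcp_rot: [0.983, -0.183, -0.001, -0.001]
contact_force: [0.1, 0.5, -1.6]
opening: 0.3
```

Emit:
send_rows(
  rows=[
    [0,0,-0.15,0],
    [0,0,-0.3,0],
    [0,0,-0.4,0],
    [0,0,-0.42,0],
    [0,0,-0.42,0],
    [0,0,-0.42,0],
    [0,0,-0.42,0],
  ],
)

```text
time: 23.32
eef_pos: [0.4696, -0.2847, 0.0949]
tcp_rot: [0.983, -0.184, 0.001, 0.001]
contact_force: [0.2, 0.3, -0.9]
opening: 0.293
```

```bash
python3 hov.py w11
```

```text
(array([ 0.46943355, -0.28460466,  0.09457955]), np.float64(-21.228889640234726), np.float64(-111.22899789426921)) [-0.12156433  0.51445046 -1.62983809] 23.375 0.2986263677753539
```

View pics/w11c.png

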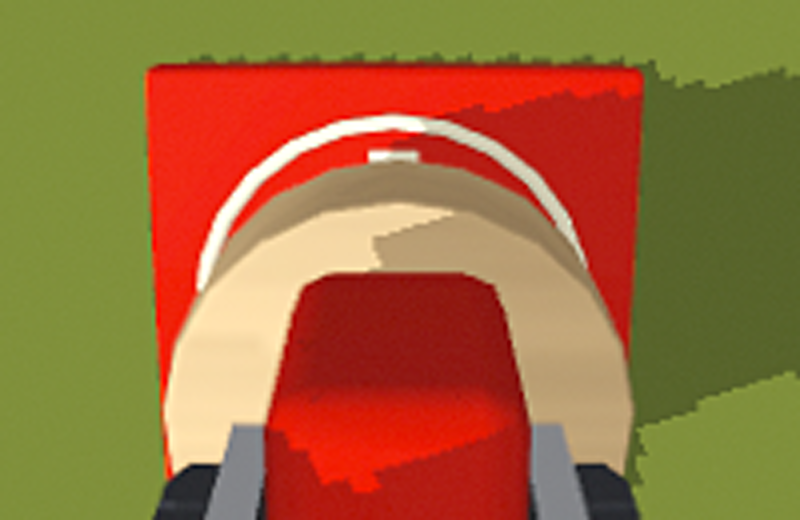

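```bash
python3 - <<'E'
from h import *
cal=imaging.calibration("wrist")
def P(pts): return (np.array(pts,float)+.5)/4-.5+[180,150]
z=tcp_yaw()[0][2]-.0634
print("plate far", toolxy(cal,P([[200,66],[400,66],[600,68]]),.008).round(1).tolist())
print("plate sides", toolxy(cal,P([[149,130],[640,130],[160,320],[630,320]]),.008).round(1).tolist())
print("outline top",toolxy(cal,P([[393,115]]),.008).round(1),"bar",toolxy(cal,P([[368,151],[420,151]]),.008).round(1).tolist())
print("base bottom far", toolxy(cal,P([[397,160]]),z).round(1).tolist())
print("base top far", toolxy(cal,P([[397,203]]),z+.026).round(1).tolist(),z)
print("base top sides", toolxy(cal,P([[166,405],[632,405]]),z+.026).round(1).tolist())
E
```

```text
plate far [[41.6, -31.8], [41.4, 1.1], [41.4, 34.1]]
plate sides [[30.9, -40.8], [31.0, 41.3], [-2.8, -40.6], [-2.7, 41.3]]
outline top [[33.3 -0. ]] bar [[27.2, -4.2], [27.2, 4.5]]
base bottom far [[30.9, 0.6]]
base top far [[31.1, 0.6]] 0.031179553734738297
base top sides [[2.6, -31.0], [2.7, 32.8]]
```

Emit:
send_rows(
  rows=[
    [0.005,0,-0.02,-0.0006],
    [0.005,0,-0.04,-0.0006],
    [0.005,0,-0.055,-0.0006],
    [0.005,0,-0.065,-0.0006],
    [0.005,0,-0.069,-0.0006],
    [0.005,0,-0.071,-0.0006],
    [0.005,0,-0.071,-0.0006],
    [0.005,0,-0.071,-0.0006],
  ],
)

```text
time: 24.38
eef_pos: [0.4704, -0.2842, 0.0721]
tcp_rot: [0.983, -0.186, 0.0, 0.0]
contact_force: [-0.7, 0.1, -0.7]
opening: 0.3
```

```bash
python3 hov.py w12
```

```text
(array([ 0.47038683, -0.28416255,  0.07210762]), np.float64(-21.451068894533257), np.float64(-111.45107120093087)) [ 0.08800461  0.359897   -1.34022127] 24.425 0.3012634688843789
```

View pics/w12c.png

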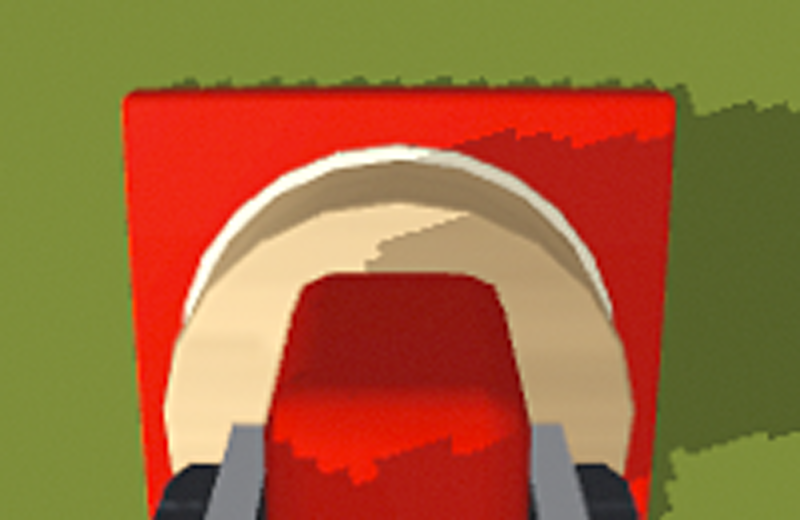

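```bash
python3 - <<'E'
from h import *
cal=imaging.calibration("wrist")
def P(pts): return (np.array(pts,float)+.5)/4-.5+[180,150]
z=tcp_yaw()[0][2]-.0634
print("plate far", toolxy(cal,P([[200,91],[400,91],[600,91]]),.008).round(1).tolist())
print("plate sides", toolxy(cal,P([[126,130],[675,130],[138,320],[663,320]]),.008).round(1).tolist())
print("outline top",toolxy(cal,P([[400,147]]),.008).round(1))
print("base bottom far", toolxy(cal,P([[397,161]]),z).round(1).tolist())
print("base top far", toolxy(cal,P([[397,203]]),z+.026).round(1).tolist(),z)
print("base top sides", toolxy(cal,P([[166,405],[632,405]]),z+.026).round(1).tolist())
E
```

```text
plate far [[41.2, -28.6], [41.0, 1.0], [41.3, 30.6]]
plate sides [[35.4, -40.0], [35.5, 42.2], [5.2, -39.8], [5.3, 42.2]]
outline top [[32.6  1. ]]
base bottom far [[30.6, 0.6]]
base top far [[31.1, 0.5]] 0.008707618040919948
base top sides [[2.5, -31.0], [2.6, 32.8]]
```

Emit:
send_rows(
  rows=[
    [0.003,-0.002,0,0],
    [0.003,-0.002,-0.001,0],
    [0.003,-0.002,-0.003,0],
    [0.003,-0.002,-0.005,0],
    [0.003,-0.002,-0.006,0],
    [0.003,-0.002,-0.006,0],
  ],
)

```text
time: 25.18
eef_pos: [0.4714, -0.2849, 0.0714]
tcp_rot: [0.983, -0.186, -0.0, -0.0]
contact_force: [-2.0, 1.3, 5.6]
opening: 0.303
```

```bash
python3 hov.py w13
```

```text
(array([ 0.47142046, -0.28489995,  0.07139317]), np.float64(-21.438427766473136), np.float64(-111.43842767396337)) [-2.08844056  1.2846931   5.68784316] 25.225 0.2981940348194157
```

View pics/w13c.png

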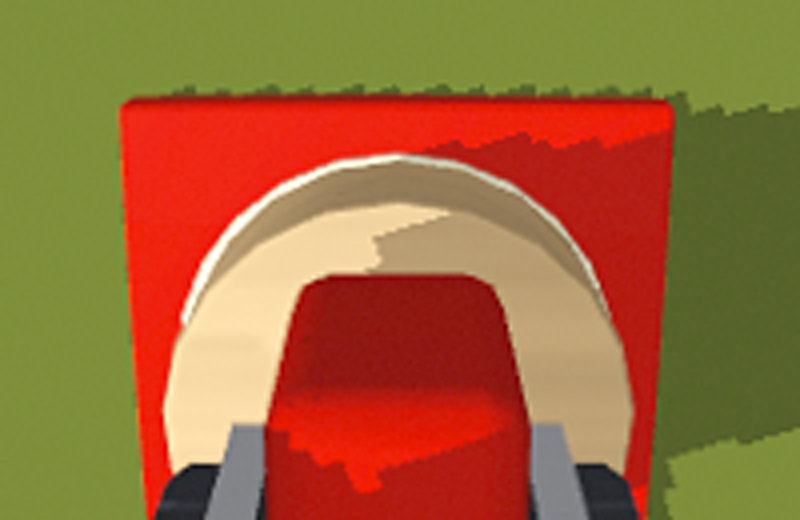

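Emit:
send_rows(
  rows=[
    [0.003,-0.002,-0.005,0],
    [0.003,-0.002,-0.005,0],
    [0.003,-0.002,-0.005,0],
    [0.003,-0.002,-0.005,0],
    [0.003,-0.002,-0.005,0],
    [0,0,0.1,0],
    [0,0,0.25,0],
    [0,0,0.43,0],
    [0.08,0.15,0.43,0.028],
    [0.16,0.3,0.43,0.056],
    [0.22,0.45,0.43,0.084],
    [0.28,0.6,0.43,0.112],
    [0.34,0.75,0.43,0.14],
    [0.4,0.85,0.43,0.168],
    [0.4,0.85,0.43,0.168],
    [0.4,0.85,0.43,0.168],
  ],
  jaw=0,
)

```text
time: 27.22
eef_pos: [0.5909, -0.03, 0.1989]
tcp_rot: [0.943, 0.333, -0.0, 0.0]
contact_force: [0.3, -0.2, 0.2]
opening: 1.0
```

Emit:
send_rows(
  rows=[
    [0.05,0.1,0,0.028],
    [0.11,0.2,0,0.056],
    [0.11,0.3,0,0.084],
    [0.11,0.4,0,0.112],
    [0.11,0.4,0,0.14],
    [0.11,0.4,0,0.168],
    [0.11,0.4,0,0.196],
    [0.11,0.4,0,0.217],
    [0.11,0.4,0,0.217],
    [0.11,0.4,0,0.217],
  ],
)

```text
time: 28.48
eef_pos: [0.6241, 0.0894, 0.1991]
tcp_rot: [0.523, 0.852, -0.0, -0.0]
contact_force: [-0.1, 0.5, -0.1]
opening: 0.999
```

```bash
python3 hov.py w14
```

```text
(array([0.62413612, 0.08963073, 0.1991135 ]), np.float64(116.98757917694843), np.float64(26.987579145286574)) [-0.41511706 -0.21796762 -0.12377412] 28.525 1.0027569080184306
```

View pics/w14.png

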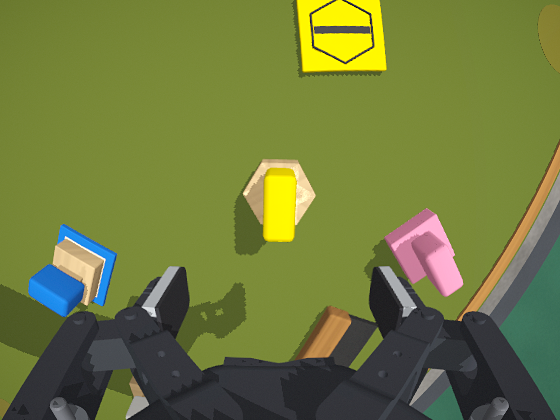

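View pics/w14c.png

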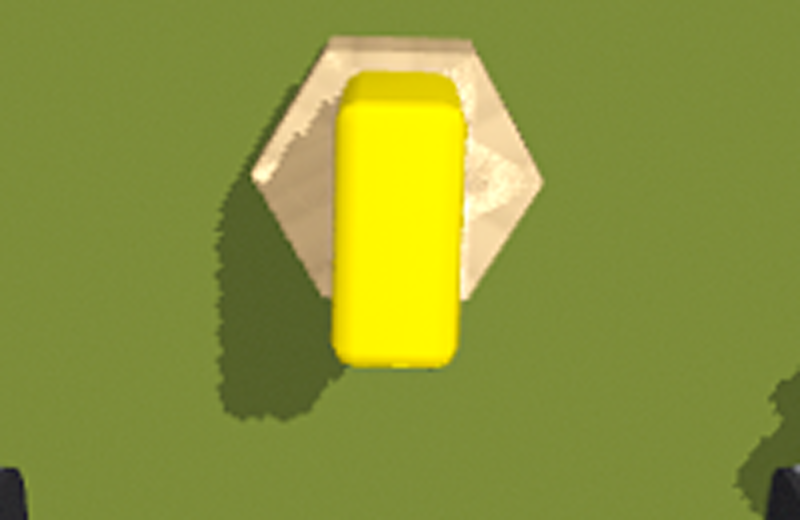

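```bash
python3 - <<'E'
from h import *
cal=imaging.calibration("wrist")
P=lambda p:(np.array(p,float)+.5)/4-.5+[180,150]
V=toplane(cal,P([[252,178],[543,182],[327,51],[470,53],[324,299],[467,300]]),.026,True)[:,:2]*1000
print("hex",V.mean(0).round(1),"LR mid",V[:2].mean(0).round(1),np.linalg.norm(V[0]-V[1]),np.linalg.norm(V[2:4].mean(0)-V[4:].mean(0)))
H=toplane(cal,P([[337,115],[463,115],[333,340],[460,340]]),.08,True)[:,:2]*1000
for i,j in((2,0),(3,1)): d=H[j]-H[i];print(np.degrees(np.arctan2(d[1],d[0])))
E=toplane(cal,P([[398,101],[397,367]]),.08,True)[:,:2]*1000;print("handle",E.mean(0).round(1),np.linalg.norm(E[0]-E[1]))
d=V[2:4].mean(0)-V[4:].mean(0);print(np.degrees(np.arctan2(d[1],d[0])))
d=V[1]-V[0];print(np.degrees(np.arctan2(d[1],d[0]))+90)
E
```

```text
hex [623.2  90.7] LR mid [623.4  90.6] 68.79060229117769 60.21341205055296
115.35122460696269
117.16236453530676
handle [622.6  92. ] 54.2347023899386
116.42272035238744
116.28980198117664
```

Emit:
send_rows(
  rows=[
    [-0.003,0.005,-0.15,-0.0017],
    [-0.003,0.005,-0.3,-0.0017],
    [-0.003,0.005,-0.4,-0.0017],
    [-0.003,0.005,-0.453,-0.0017],
    [-0.003,0.005,-0.453,-0.0017],
    [-0.003,0.005,-0.453,-0.0017],
  ],
)

```text
time: 29.28
eef_pos: [0.6246, 0.0918, 0.065]
tcp_rot: [0.526, 0.85, 0.001, 0.001]
contact_force: [-0.5, -0.2, 0.7]
opening: 0.999
```

Emit:
send_rows(
  rows=[
    [0,0,0,0],
    [0,0,0,0],
    [0,0,0,0],
    [0,0,0,0],
    [0,0,0,0],
    [0,0,0,0],
    [0,0,0,0],
    [0,0,0,0],
  ],
  jaw=1,
)

```text
time: 30.28
eef_pos: [0.6235, 0.0917, 0.0637]
tcp_rot: [0.526, 0.851, 0.0, 0.0]
contact_force: [-1.1, -1.1, 5.4]
opening: 0.3
```

Emit:
send_rows(
  rows=[
    [0,0,0.1,0],
    [0,0,0.28,0],
    [0,0,0.5,0],
    [-0.02,0.1,0.5,-0.028],
    [-0.04,0.25,0.5,-0.056],
    [-0.06,0.4,0.5,-0.084],
    [-0.06,0.573,0.5,-0.112],
    [-0.06,0.573,0.5,-0.14],
    [-0.06,0.573,0.5,-0.168],
    [-0.06,0.573,0.5,-0.196],
    [-0.06,0.573,0.5,-0.224],
    [-0.06,0.573,0.4,-0.238],
    [-0.06,0.573,0.25,-0.238],
    [-0.06,0.573,0.15,-0.238],
    [-0.06,0.573,0.1,-0.238],
    [-0.06,0.573,0.1,-0.238],
    [-0.06,0.573,0.1,-0.238],
  ],
)

```text
time: 32.4
eef_pos: [0.6064, 0.264, 0.0948]
tcp_rot: [0.964, 0.266, 0.001, 0.0]
contact_force: [0.3, -0.3, -2.0]
opening: 0.3
```

```bash
python3 hov.py w15
```

```text
(array([0.60658856, 0.26409542, 0.09523303]), np.float64(30.858976189031775), np.float64(-59.14121173486858)) [ 0.20587469 -0.39507986 -1.42545292] 32.45 0.29879911998623154
```

View pics/w15c.png

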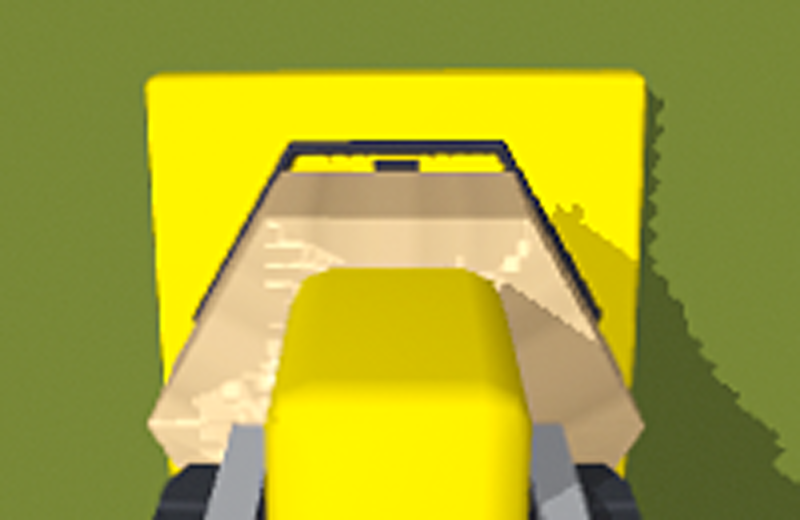

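```bash
python3 - <<'E'
from h import *
cal=imaging.calibration("wrist")
def P(pts): return (np.array(pts,float)+.5)/4-.5+[180,150]
z=tcp_yaw()[0][2]-.0637
print("plate far", toolxy(cal,P([[200,72],[400,72],[600,72]]),.008).round(1).tolist())
print("plate sides", toolxy(cal,P([[148,130],[644,130],[158,320],[635,320]]),.008).round(1).tolist())
print("outline corners",toolxy(cal,P([[289,143],[507,142]]),.008).round(1).tolist(),"bar",toolxy(cal,P([[374,160],[420,160]]),.008).round(1).tolist())
print("base bottom far", toolxy(cal,P([[282,172],[516,172]]),z).round(1).tolist())
print("base top far", toolxy(cal,P([[266,217],[531,217]]),z+.026).round(1).tolist(),z)
print("base top vertices", toolxy(cal,P([[150,424],[644,424]]),z+.026).round(1).tolist())
E
```

```text
plate far [[40.4, -32.4], [40.3, 0.7], [40.5, 33.8]]
plate sides [[30.7, -41.6], [30.8, 41.7], [-3.1, -41.5], [-3.0, 41.9]]
outline corners [[28.3, -17.8], [28.5, 18.5]] bar [[25.4, -3.6], [25.4, 4.0]]
base bottom far [[28.9, -17.0], [28.9, 17.9]]
base top far [[29.0, -16.9], [29.1, 17.5]] 0.031533028322280346
base top vertices [[-0.6, -34.0], [-0.5, 34.3]]
```

Emit:
send_rows(
  rows=[
    [-0.002,-0.001,-0.02,0],
    [-0.002,-0.001,-0.04,0],
    [-0.002,-0.001,-0.055,0],
    [-0.002,-0.001,-0.065,0],
    [-0.002,-0.001,-0.07,0],
    [-0.002,-0.001,-0.071,0],
    [-0.002,-0.001,-0.071,0],
    [-0.002,-0.001,-0.071,0],
  ],
)

```text
time: 33.45
eef_pos: [0.6048, 0.2634, 0.0721]
tcp_rot: [0.964, 0.266, 0.0, 0.0]
contact_force: [0.3, -0.6, -2.1]
opening: 0.3
```

```bash
python3 hov.py w16
```

```text
(array([0.60477373, 0.26341776, 0.07206882]), np.float64(30.85675221371361), np.float64(-59.14324883837414)) [-0.02028702  1.03300734 -2.48626687] 33.5 0.3003269104806269
```

View pics/w16c.png

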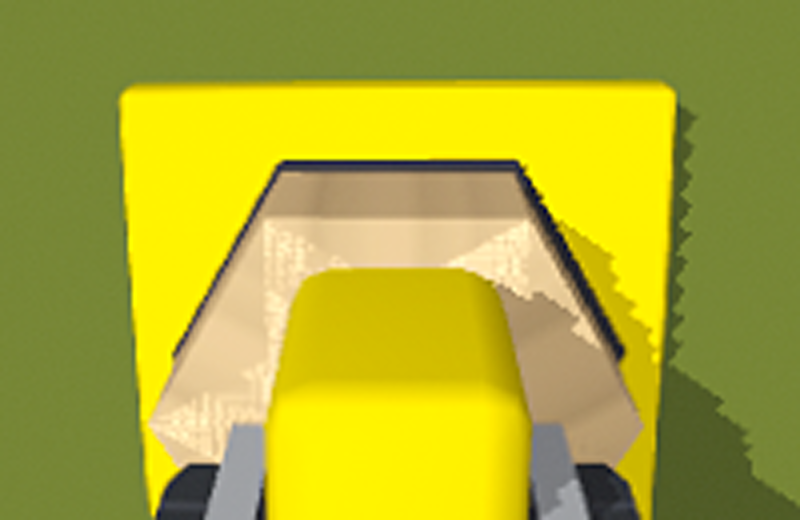

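Emit:
send_rows(
  rows=[
    [0.001,-0.001,-0.001,0],
    [0.001,-0.001,-0.002,0],
    [0.001,-0.001,-0.004,0],
    [0.001,-0.001,-0.006,0],
    [0.001,-0.001,-0.006,0],
  ],
)

```text
time: 34.12
eef_pos: [0.6052, 0.2633, 0.0717]
tcp_rot: [0.964, 0.266, -0.0, 0.0]
contact_force: [-3.7, 0.1, 5.3]
opening: 0.298
```

```bash
python3 hov.py w17
```

```text
(array([0.60520468, 0.26335262, 0.07167856]), np.float64(30.86521307508984), np.float64(-59.1347869234085)) [-3.09431711 -0.6925111   6.6405133 ] 34.175 0.29849644150790006
```

View pics/w17c.png

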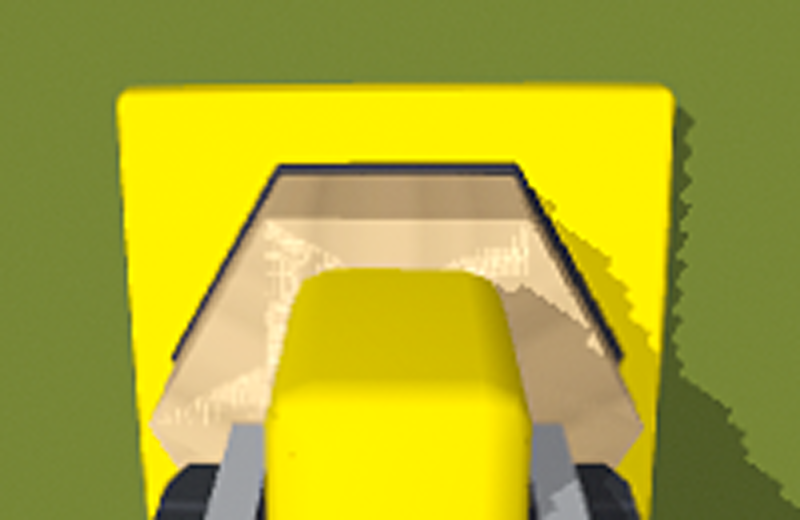

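Emit:
send_rows(
  rows=[
    [0,0,-0.005,0],
    [0,0,-0.005,0],
    [0,0,-0.005,0],
    [0,0,-0.005,0],
    [0,0,-0.005,0],
    [0,0,0.1,0],
    [0,0,0.25,0],
    [0,0,0.43,0],
    [-0.1,0.2,0.5,0],
    [-0.25,0.35,0.5,0],
    [-0.4,0.5,0.5,0],
    [-0.5,0.65,0.5,0],
    [-0.6,0.8,0.5,0],
    [-0.6,0.8,0.5,0],
    [-0.6,0.8,0.5,0],
    [-0.6,0.8,0.5,0],
  ],
  jaw=0,
)

```text
time: 36.17
eef_pos: [0.426, 0.502, 0.2201]
tcp_rot: [0.964, 0.265, -0.0, 0.0]
contact_force: [-0.6, -0.2, 0.2]
opening: 0.996
```

```bash
python3 - <<'E'
from h import *
t=imaging.read_camera("top")[:,:,::-1];cv2.imwrite("pics/t3c.png",cv2.resize(t[130:300,120:440],None,fx=2.5,fy=2.5,interpolation=cv2.INTER_CUBIC))
s=imaging.read_camera("scene")[:,:,::-1];cv2.imwrite("pics/s3.png",s)
# moved? compare look-alikes, jar, squeegee between first and last top pictures
a=cv2.imread("pics/top0.png");
for n,(x0,y0,x1,y1) in {"pink":(195,135,230,168),"squeegee":(245,142,322,175),"orange":(350,163,388,196),"jar":(400,245,436,276)}.items():
    A=a[y0:y1,x0:x1].astype(np.float32);B=t[y0:y1,x0:x1].astype(np.float32)
    print(n,np.abs(A-B).mean().round(2),cv2.phaseCorrelate(A.mean(2),B.mean(2)))
print(monitor.get_state()["time"],tcp_yaw())
E
```

```text
pink 3.36 ((-0.030082379307220464, 0.05832747107541536), 1.0360193819175532)
squeegee 2.8 ((0.001489560244152699, 0.04037184691782869), 1.0917930619584189)
orange 2.99 ((-0.010564630663289165, -0.049751278287782696), 0.9869400454892052)
jar 2.66 ((0.04905856370102413, -0.11751069219684496), 1.0512009859085083)
36.275 (array([0.42603303, 0.50204416, 0.22011202]), np.float64(30.739118970425885), np.float64(-59.2608808900332))
```

View pics/t3c.png

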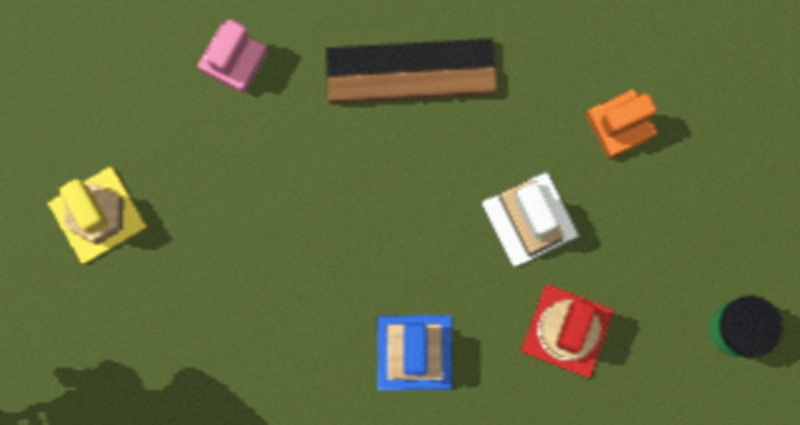

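View pics/s3.png

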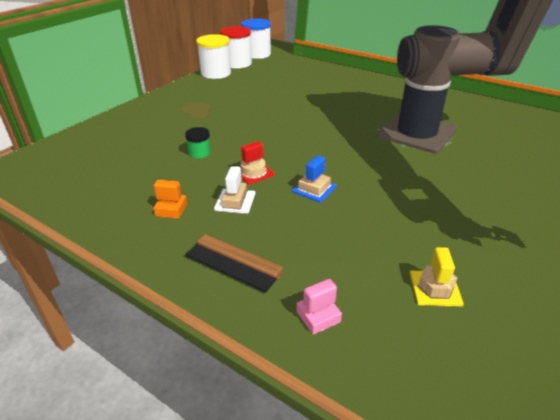

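```bash
python3 - <<'E'
from h import *
t=imaging.read_camera("top")[:,:,::-1].copy();cv2.imwrite("pics/t4.png",t)
u=[cv2.resize(t[y-22:y+22,x-22:x+22],(380,380),interpolation=cv2.INTER_CUBIC) for x,y in((286,270),(332,217),(346,262),(158,214))]
cv2.imwrite("pics/t4c.png",np.vstack([np.hstack(u[:2]),np.hstack(u[2:])])[:600*2:1][::1] if 0 else cv2.resize(np.vstack([np.hstack(u[:2]),np.hstack(u[2:])]),(600,600)))
cal=imaging.calibration("top")
hsv=cv2.cvtColor(t,cv2.COLOR_BGR2HSV)
M={"blue":((100,120,50),(130,255,255)),"white":((0,0,110),(180,60,255)),"red":((0,130,60),(7,255,255)),"yellow":((22,140,90),(36,255,255))}
C={"blue":(286,270),"white":(332,217),"red":(346,262),"yellow":(158,214)}
for k,(x,y) in C.items():
    m=cv2.inRange(hsv,*M[k]); 
    w=cv2.inRange(hsv,(8,40,60),(22,170,255))
    def blob(mm,r):
        o=np.zeros_like(mm);o[y-r:y+r,x-r:x+r]=mm[y-r:y+r,x-r:x+r];return np.vstack([c for c in cv2.findContours(o,cv2.RETR_EXTERNAL,cv2.CHAIN_APPROX_NONE)[0] if cv2.contourArea(c)>8])[:,0]
    for lab,mm,r,z in(("plate",m,22,.008),("base",w,15,.034)):
        W=toplane(cal,blob(mm,r),z)[:,:2]*1000;r_=cv2.minAreaRect(W.astype(np.float32));print(k,lab,np.round(r_[0],1),np.round(r_[1],1),round(r_[2],1))
E
```

```text
blue plate [ 444.  -103.8] [83.6 82.6] 89.8
blue base [ 444.2 -102.1] [56.5 55.9] 89.8
white plate [ 598.3 -239.2] [87.5 87.4] 25.4
white base [ 596.6 -238.1] [77.2 45.4] 26.6
red plate [ 468. -280.] [84.5 83.2] 68.8
red base [ 465.2 -276.5] [67.7 63.9] 58.5
yellow plate [607.4 267.9] [96.1 88. ] 30.6
yellow base [599.6 259.7] [59.1 60.6] 53.2
```

View pics/t4c.png

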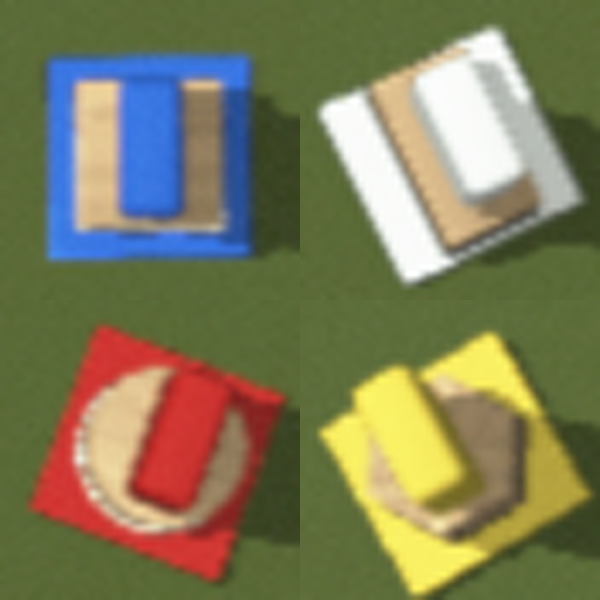

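```bash
python3 -c "
from plant import workorder,monitor
print(workorder.sign_off(),monitor.get_state()['time'])"
```

```text
the job is handed in; nothing more can be done
the job is handed in; nothing more can be done
```

All four blocks are standing upright on their matching plates (blue/square, white/oblong, red/round, yellow/hex), with the handles along the bars. I handed the job in at about 36 s with the gripper open and clear of everything.

- **Placing:** in the last wrist picture before each release, the bases looked centred on their outlines to about 1 mm and the yaws matched to about 0.5°. Each block touched down at about 2–7 N measured at the wrist.
- **Left alone:** the jar, the squeegee and the orange and pink look-alikes shifted by less than 0.15 px between the first and last top-camera pictures.
- **Checks that disagreed:**
  - The top and wrist cameras differed by a steady 2–4 mm in position, so I centred each block from the wrist view relative to its plate.
  - The final top-view base measurements were not a useful check to the millimetre. Blue and white came out within 2 mm of plate centre, red about 4.5 mm off, and yellow about 11 mm off with a distorted plate outline. At about 2.9 mm per pixel, with the handles hiding part of each base, I did not rely on them.

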